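# Clear out the indexing tray

### The arm

A 6-joint arm with a two-finger parallel gripper is mounted at the origin on the work surface. World frame = base frame: x ahead of the robot, y to its left, z up, the work surface at z = 0. Lengths are in m, angles in rad, forces in N, time in s.
With the tool pointing down it reaches from about 0.325 to 0.775 m from the base axis. Payload 5.5 kg.
Tool frame: the origin (TCP) lies at the very end of the fingers, on their centre line; the grasp point (between the pads) lies grasp_offset behind it (grasp_offset is the distance from the TCP to the grasp point, in m); z points along the fingers, y is the direction in which the jaws open and shut (so a half turn about z gives the same grasp; the last joint's range is limited). The gripper opens to 88 mm and grips with 3 to 60 N. Pads are 20 mm wide; open, the fingers measure 115 mm over their backs; the gripper's body (75 mm by 178 mm) begins 61 mm behind the grasp point.
Start: joints at [-1.188, 0.091, 1.231, -0, 1.82, -0.057], TCP at [0.255, -0.543, 0.223] pointing down, gripper open.
Joint ranges: [-2.87, 2.87], [-0.86, 2.18], [0.17, 2.46], [-1.51, 4.65], [0.06, 2.69], [-2.65, 2.65]. Speed limits (rad/s): [2.57, 2.57, 3.01, 3.14, 3.14, 3.14].

### API

Orientations are given as a rotation vector (axis times angle).
In Python, from rig import * gives the robot as it stands.
- The arm moves only by the tool apply_moves, never from a script. Its arguments are lists of equal length, an entry for each row: "offset": the shift along the world's x, y, z in mm, a list of three; "turn": the turn about the world's z in rad; "hand": the opening in per cent of the stroke, from 0 (shut) to 100 (fully open). In form: {"offset": [[dx, dy, dz], ...], "turn": [turn, ...], "hand": [hand, ...]}. A call has 1 to 12 rows; each row shifts and turns the pose as measured when the row begins; what a row does not reach is not made up. A row lasts 1/12 s, in which the tool goes at most 41.7 mm and 7.16 degrees, less where a joint would pass 70% of its speed; a pose out of reach is approached as far as the arm can. A call with a gripper value outside its range is refused whole. The fingers move at their own pace and stop on an object; "newtons" is the grip in N (left out, the last holds). Time passes only in rows, so rows that do not move let the fingers close. It gives the time, the measured TCP pose, the force and the opening at its end, in the units of the state.
- get_obs(): the state, without advancing time (a new reading comes with each control period).
- capture(name): name is "side" or "top" or "wrist"; returns the picture (400x640x3 uint8, red, green, blue); there is no depth.
- camera_params(name): a dict with "vertical_fov" (degrees; the focal length in pixels is half the picture's height over the tangent of half this angle, whatever the lens; pixels are square), "cx", "cy" (the principal point, pixels), "R" (3x3) and "t" (3): a world point X has camera coordinates R X + t. Camera axes: x right, y down, z forward; pixel columns grow to the right and rows downward; lengths in m; the calibration is good to about 2 mm. A picture is of the moment at which its call begins: read the wrist's pose just before it. camera_params takes no time and is no camera call; for the wrist camera it gives the pose at the moment of the call.
- hand_in(): hands the job in, once; it reports no verdict.
Trained networks look in the newest picture that a camera, given by its name, has taken for a name from the list of things; names that differ only in an ending like _2 or _b are one class to them, and where a whole thing is asked for, a point or a joint stands for the part that bears it (a point fixed in the world has none). Each returns a list of dicts, best first, with "conf" (0 to 1); they miss things now and then, are a little off and sometimes report something else, mostly with a low value. They report only what shows in the picture. A call takes as long as a camera call.
- silhouettes(camera, name): "mask" (400x640 bool, what is visible of it) and "centre" ([column, row] in pixels, amid what is visible of it).
- place_of(camera, name): "centre" ([column, row] in pixels: a listed point, or the origin of a listed thing).
The state is a dict: "time": time; "joints": joint angles; "dq": joint speeds; "joint_efforts": joint torques, N m; "eef_pos": TCP position; "eef_rot": TCP orientation; "contact_force": force on the tool from outside, world axes, zero at the start; "wrist_torque": the same for the moment, N m; "width": finger opening in m.
Only numpy, scipy, OpenCV 4.12 (cv2) and the standard library are available. Lean on these libraries where they do the work, as an engineer would, in place of code of your own. Each camera call takes 0.05 s, during which the arm holds its last target.

### The job

Clear the blue descaler lumps off the rotary tray: click each lane that holds lumps round to the red pan and push them out into it with the green scraper, never handling the lumps with the fingers. Once all the lumps are in the pan, click the yellow lane round to face the pan and leave it there, with the scraper standing upright near the middle of its black mat. Leave the strainer, jar, brush and funnel where they are.

Things in the scene. Friction and masses are not known exactly. Their poses are not given: they have to be found in the camera images.
- foot: Fixed grey round foot of the rotary tray; origin at its underside centre (on the table), on the turning axis. Its +x axis points level from the axis to the red catch pan (the scraping station); z up.
- turret (a joint): Angle of the grey six-lane turret disc on the foot, rad, positive anticlockwise seen from above, turns freely (+-6.6). A spring detent (about 0.15 N m) clicks it in every 60 deg: at 0, +-1.047, +-2.094, 3.142.. one lane points exactly at the pan. Lane k (0..5) points to k*60 deg + joint value in the foot's frame (about z, from its x).
- knob (a point): Grip point of the black bar knob on the turret's axis, 82 mm above the table: bar 70 mm long, 16 mm wide, from 68 to 96 mm above the table, lying along lane 0 / lane 3 of the turret; the point's x axis runs along the bar and turns with it.
- yellow_lane (a point): Point on the floor of the yellow lane (lane 2), 160 mm from the axis, turns with the turret. Disc: diameter 360 mm, its top (the lane floor) 64 mm above the table. Each lane is 82 mm clear between two straight parallel white ribs (4 mm thick, 14 mm high, from 75 to 175 mm from the axis), open at the outer edge and at the hub.
- station (a point): Fixed point 160 mm from the axis on the foot's +x axis, at lane floor height: 20 mm inside the outer end of the lane that faces the pan.
- pan: Fixed red open catch pan, 140 mm (its x, radial) by 170 mm (y), 44 mm high, walls 4 mm, origin at its underside centre, which is 230 mm from the turret axis on the foot's +x axis, so its inner 20 mm reach under the disc's edge.
- scraper: Green scraper block with a black grip: foot block 40 mm (x) by 70 mm (y) by 28 mm high, on it a black grip 26 mm (x) by 40 mm (y) up to 80 mm high. Origin at its underside centre, z up. Its broad 70 mm face is pushed against lumps (along its x). 0.22 kg. Stands on the mat.
- mat: Fixed black rubber mat, 130 x 130 x 4 mm; origin at its underside centre. Home of the scraper.
- lump0: Blue lump of old descaler, block 24 x 20 x 18 mm high; origin at its underside centre. May be absent. Lies in one of the turret's lanes.
- lump1: Light blue lump of old descaler, round, 26 mm diameter, 18 mm high; origin at its underside centre. May be absent. Lies in one of the turret's lanes.
- lump2: Blue lump of old descaler, block 24 x 20 x 18 mm high; origin at its underside centre. May be absent. Lies in one of the turret's lanes.
- lump3: Light blue lump of old descaler, round, 26 mm diameter, 18 mm high; origin at its underside centre. May be absent. Lies in one of the turret's lanes.
- lump4: Blue lump of old descaler, block 24 x 20 x 18 mm high; origin at its underside centre. May be absent. Lies in one of the turret's lanes.
- lump5: Light blue lump of old descaler, round, 26 mm diameter, 18 mm high; origin at its underside centre. May be absent. Lies in one of the turret's lanes.
- strainer: Stainless drain strainer, 92 mm across, 44 mm high; origin at its underside centre. Bystander.
- jar: Clear glass jar with cap, 84 mm across, 120 mm high; origin at its underside centre. Bystander.
- brush: Toilet brush lying, wooden handle along its x, 330 mm long, 70 mm across the head; origin at its underside centre. Bystander.
- funnel: Orange funnel standing on its wide mouth, 110 mm across, 115 mm high; origin at its underside centre. Bystander.

How it is judged:
On the way, in this order (a step that is already met when the one before it is completed fails the run):
1. all lumps lie in the pan (x of lump0 in the frame of pan between -0.07 and 0.07 m and y of lump0 in the frame of pan between -0.085 and 0.085 m and (z of lump0 in the frame of pan below 0.058 m or (x of lump0 in the frame of pan above -0.04 m and z of lump0 in the frame of pan below 0.09 m)) and linear speed of each of lump0, lump1, lump2, lump3, lump4, lump5 below 0.05 m/s and x of lump1 in the frame of pan between -0.07 and 0.07 m and y of lump1 in the frame of pan between -0.085 and 0.085 m and (z of lump1 in the frame of pan below 0.058 m or (x of lump1 in the frame of pan above -0.04 m and z of lump1 in the frame of pan below 0.09 m)) and x of lump2 in the frame of pan between -0.07 and 0.07 m and y of lump2 in the frame of pan between -0.085 and 0.085 m and (z of lump2 in the frame of pan below 0.058 m or (x of lump2 in the frame of pan above -0.04 m and z of lump2 in the frame of pan below 0.09 m)) and x of lump3 in the frame of pan between -0.07 and 0.07 m and y of lump3 in the frame of pan between -0.085 and 0.085 m and (z of lump3 in the frame of pan below 0.058 m or (x of lump3 in the frame of pan above -0.04 m and z of lump3 in the frame of pan below 0.09 m)) and x of lump4 in the frame of pan between -0.07 and 0.07 m and y of lump4 in the frame of pan between -0.085 and 0.085 m and (z of lump4 in the frame of pan below 0.058 m or (x of lump4 in the frame of pan above -0.04 m and z of lump4 in the frame of pan below 0.09 m)) and x of lump5 in the frame of pan between -0.07 and 0.07 m and y of lump5 in the frame of pan between -0.085 and 0.085 m and (z of lump5 in the frame of pan below 0.058 m or (x of lump5 in the frame of pan above -0.04 m and z of lump5 in the frame of pan below 0.09 m))), for 0.2 s.
2. the yellow lane is clicked in facing the pan (horizontal distance between yellow_lane and station below 0.012 m and velocity of joint turret between -0.1 and 0.1 rad/s), for 0.2 s.
At the end, for the whole second after the job is handed in: All lumps present lie at rest inside the pan (on its floor or on one another, clear of the disc); the yellow lane faces the pan within 12 mm at its outer end (clicked in); the scraper stands upright on the mat, within 35 mm of its centre, released and at rest (all of step 1 and all of step 2 and horizontal distance between scraper and mat below 0.035 m and angle between scraper's own z axis and vertical below 0.15 rad and z of scraper in the frame of mat below 0.01 m and linear speed of scraper below 0.03 m/s); the robot touches nothing.
It fails at once if a lump is handled with the fingers (contact force between the fingers and lump0 above 1 N or contact force between the fingers and lump1 above 1 N or contact force between the fingers and lump2 above 1 N or contact force between the fingers and lump3 above 1 N or contact force between the fingers and lump4 above 1 N or contact force between the fingers and lump5 above 1 N).
It fails at once if a bystander (strainer, jar, brush, funnel) is shifted by more than 30 mm (distance of any of strainer, jar, brush, funnel from where it was at the start of the episode above 0.03 m).
Of lump0, lump1, lump2, lump3, lump4, lump5 only 4 to 6 are there at a start; the rules pass over those that are not, and their reading is None.
At some moment in a run one of scraper may be knocked a few centimetres aside while the robot is not near it.
Once in a run the grip may slacken for a moment while it holds something.
It also fails if it takes over 210 s, if anything falls off the work surface, if the arm or the gripper's body presses on something with over 40 N, if the wrist force passes 120 N, or if a joint passes its speed limit or range.

## Working session

There is one attempt and no reset: what is moved stays moved. The work goes in short steps, Python scripts to look and compute and a tool call to move; the robot and the scene stay as the last step left them, time stands still between calls to the robot, and variables do not carry over. Pictures are saved under pics/ and viewed, and the job is handed in when it is done.

Besides the shell and the picture viewer there is one more tool, called by a JSON object that holds its "name" and its "arguments". apply_moves: Moves the arm, as the interface text tells. Its arguments: {"type":"object","properties":{"offset":{"type":"array"},"turn":{"type":"array"},"hand":{"type":"array"},"newtons":{"type":"number"}},"required":["offset","turn","hand"]}

```bash
ls; mkdir -p pics
cat > h.py <<'E'
from rig import *
import numpy as np, cv2
def shot(cam,fn,scale=1):
    im=capture(cam); cv2.imwrite('pics/'+fn,cv2.cvtColor(np.asarray(im),cv2.COLOR_RGB2BGR)); return im
def ray(cam,px,P=None):
    P=P or camera_params(cam); f=200/np.tan(np.radians(P['vertical_fov'])/2)
    d=np.array([(px[0]-P['cx'])/f,(px[1]-P['cy'])/f,1.]); R=np.array(P['R']);t=np.array(P['t'])
    return -R.T@t, R.T@d
def atz(cam,px,z,P=None):
    o,d=ray(cam,px,P); return o+d*(z-o[2])/d[2]
def proj(cam,X,P=None):
    P=P or camera_params(cam); f=200/np.tan(np.radians(P['vertical_fov'])/2)
    c=np.array(P['R'])@np.array(X)+np.array(P['t']); return [P['cx']+f*c[0]/c[2],P['cy']+f*c[1]/c[2]]
E
python3 - <<'E'
from h import *
for c in ['top','side','wrist']:
    shot(c,c+'0.png'); P=camera_params(c); print(c,P)
s=get_obs();print(s)
E
```

```text
pics
top {'vertical_fov': 54.75955983657999, 'cx': 318.25062382022236, 'cy': 196.7090920360024, 'R': array([[-0.02424352, -0.99957653, -0.01609378],
       [-0.98387352,  0.02671022, -0.17686002],
       [ 0.17721499,  0.01154654, -0.98410443]]), 't': array([0.1019236 , 0.52496922, 1.0412186 ])}
side {'vertical_fov': 42.32577450103698, 'cx': 313.14247938552023, 'cy': 187.9530858801558, 'R': array([[ 0.82941637,  0.55818254,  0.02237722],
       [ 0.34546199, -0.48102702, -0.80577231],
       [-0.43900399,  0.67605122, -0.59180253]]), 't': array([-0.48175269, -0.0702249 ,  1.88370582])}
wrist {'vertical_fov': 61.522528621794166, 'cx': 314.97279631944053, 'cy': 199.90048927134717, 'R': array([[ 0.42606213, -0.90469259, -0.00154384],
       [-0.87288739, -0.41153089,  0.26212578],
       [-0.23777859, -0.11033427, -0.96503248]]), 't': array([-0.60044496, -0.03003347,  0.39047267])}
{'time': 0.15, 'joints': array([-1.18768838e+00,  9.16833751e-02,  1.23160736e+00, -5.86956871e-05,
        1.81982674e+00, -5.67149576e-02]), 'dq': array([ 0.00026489, -0.00275774, -0.0031241 ,  0.00141971, -0.00062817,
        0.00193787]), 'joint_efforts': array([ 1.45689384e-03, -4.47043920e+01, -4.06907845e+01,  6.98594260e-02,
        2.73652427e-02, -1.13805822e-04]), 'eef_pos': array([ 0.25535137, -0.54268987,  0.22176924]), 'eef_rot': array([-3.06447855e+00, -6.84968800e-01,  4.77111747e-04]), 'contact_force': array([ 0.1935971 , -0.67756372,  0.02711741]), 'wrist_torque': array([-0.03466766,  0.04910485,  0.03234342]), 'width': 0.08796844664350956}
```

View pics/top0.png

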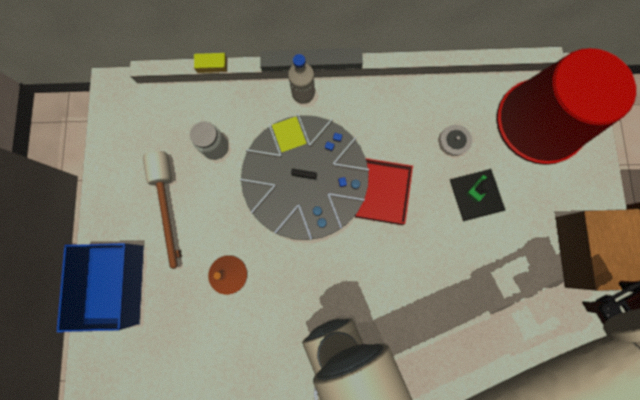

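View pics/side0.png

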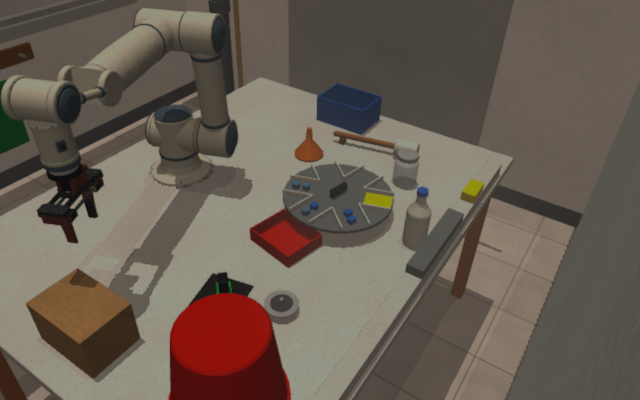

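View pics/wrist0.png

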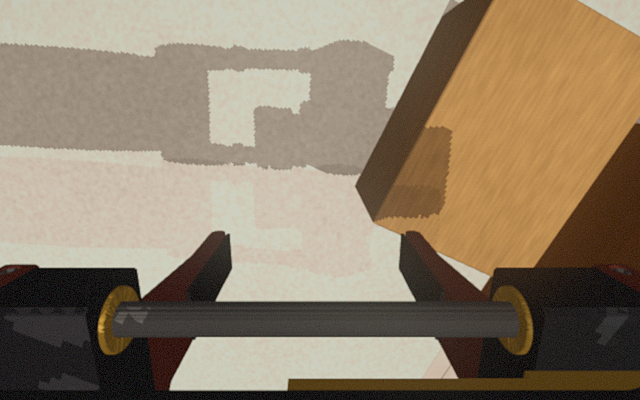

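Run:
```python
from h import *
Z=dict(foot=0,knob=.082,yellow_lane=.064,pan=0,scraper=.004,mat=0,lump0=.064,lump1=.064,strainer=0,jar=0,brush=0,funnel=0)
for n,z in Z.items():
    for r in place_of('top',n)[:6]:
        p=atz('top',r['centre'],z); print(n,round(r['conf'],2),np.round(r['centre']),np.round(p[:2],3))
print(get_obs()['time'])
```

```text
foot 0.86 [304. 182.] [0.581 0.131]
foot 0.48 [322. 222.] [0.461 0.08 ]
knob 0.62 [306. 173.] [0.589 0.119]
yellow_lane 0.81 [284. 124.] [0.74  0.182]
pan 0.86 [383. 193.] [ 0.542 -0.101]
scraper 0.62 [476. 186.] [ 0.555 -0.375]
mat 0.86 [476. 192.] [ 0.537 -0.374]
mat 0.17 [336. 136.] [0.721 0.031]
lump0 0.65 [323. 225.] [0.445 0.076]
lump0 0.61 [354. 184.] [ 0.557 -0.012]
lump0 0.56 [342. 184.] [0.558 0.022]
lump0 0.49 [328. 144.] [0.677 0.057]
lump0 0.43 [339. 137.] [0.695 0.026]
lump0 0.43 [229. 276.] [0.314 0.332]
lump1 0.65 [323. 225.] [0.445 0.076]
lump1 0.61 [354. 184.] [ 0.557 -0.012]
lump1 0.56 [342. 184.] [0.558 0.022]
lump1 0.49 [328. 144.] [0.677 0.057]
lump1 0.43 [339. 137.] [0.695 0.026]
lump1 0.43 [229. 276.] [0.314 0.332]
strainer 0.64 [452. 144.] [ 0.685 -0.317]
jar 0.8 [215. 146.] [0.701 0.399]
brush 0.74 [167. 207.] [0.518 0.535]
funnel 0.81 [227. 276.] [0.313 0.355]
0.75
```

Run:
```python
import cv2
a=cv2.imread('pics/top0.png')
b=cv2.resize(a[90:250,230:420],None,fx=4,fy=4,interpolation=cv2.INTER_CUBIC)[:600,:800]
cv2.imwrite('pics/z1.png',b)
b=cv2.resize(a[120:230,430:520],None,fx=5,fy=5,interpolation=cv2.INTER_CUBIC)
cv2.imwrite('pics/z2.png',b)
a=cv2.imread('pics/side0.png')
b=cv2.resize(a[260:330,170:310],None,fx=5,fy=5,interpolation=cv2.INTER_CUBIC)
cv2.imwrite('pics/z3.png',b)
```

```text
(no output)
```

View pics/z1.png

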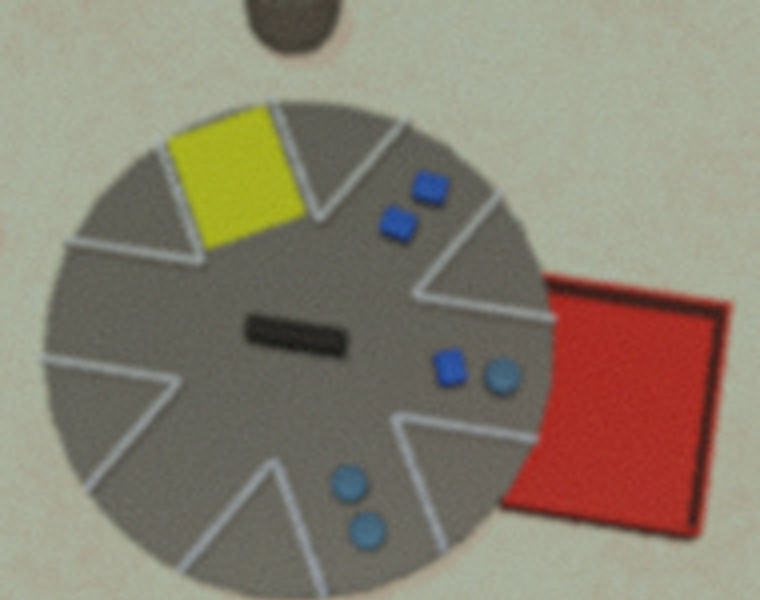

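View pics/z2.png

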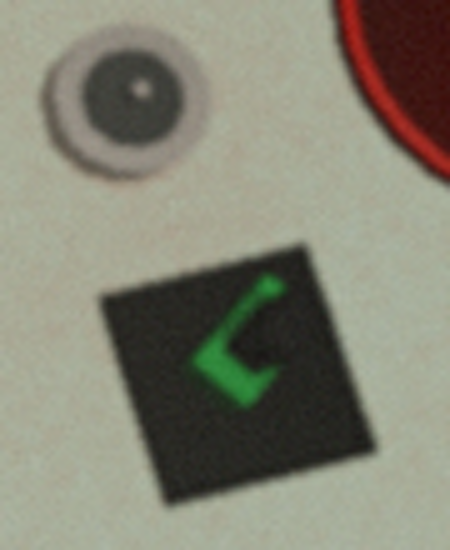

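View pics/z3.png

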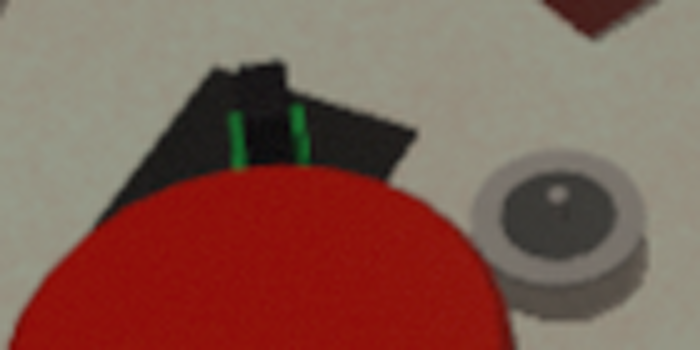

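{"name": "apply_moves", "arguments": {"offset": [[25, 19, 3], [25, 19, 3], [25, 19, 3], [25, 19, 3], [25, 19, 3], [25, 19, 3], [25, 19, 3], [25, 19, 3], [25, 19, 3], [20, 19, 3], [0, 0, 0]], "turn": [0.035, 0.035, 0.035, 0.035, 0.035, 0.035, 0.035, 0.035, 0.035, 0.035, 0], "hand": [100, 100, 100, 100, 100, 100, 100, 100, 100, 100, 100]}}

```text
time: 1.67
eef_pos: [0.5076, -0.3436, 0.253]
eef_rot: [-2.893, -1.224, 0.0]
contact_force: [0.4, -0.1, 0.7]
width: 0.0877
```

Run:
```python
from h import *
shot('wrist','w1.png'); P=camera_params('wrist'); np.save('P1.npy',P,allow_pickle=True)
s=get_obs();print(s['time'],s['eef_pos'],s['eef_rot'],s['joints'])
for n,z in [('scraper',.004),('mat',0)]:
    for r in place_of('wrist',n)[:3]: print(n,r['conf'],r['centre'],atz('wrist',r['centre'],z,P))
```

```text
1.7167 [ 0.50618297 -0.34511597  0.2526148 ] [ 2.89491351e+00  1.22005432e+00 -2.61715003e-03] [-6.53082530e-01  1.35140030e-01  1.13017653e+00 -1.56224306e-03
  1.87702724e+00  1.19527630e-01]
scraper 0.84 [354.4, 164.0] [ 0.54682483 -0.37507513  0.004     ]
```

View pics/w1.png

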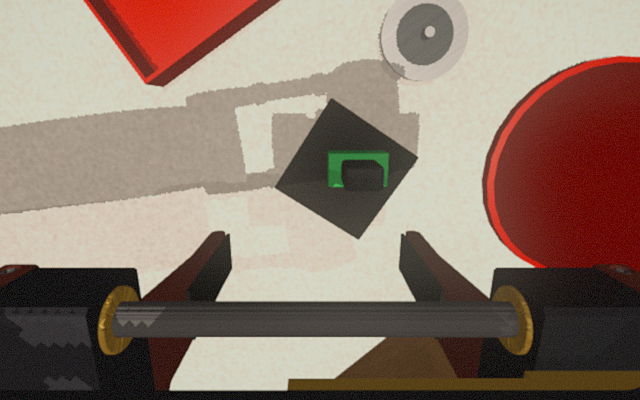

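Run:
```python
from h import *
P=np.load('P1.npy',allow_pickle=True).item()
im=cv2.imread('pics/w1.png').astype(int)
m=((im[:,:,1]>im[:,:,2]*1.5+20)&(im[:,:,1]>im[:,:,0]*1.3)).astype(np.uint8)
m[:120]=0;m[220:]=0
n,l,st,c=cv2.connectedComponentsWithStats(m);k=1+np.argmax(st[1:,4]);print(st[k])
ys,xs=np.where(l==k)
# top face at z=.032; project points
w=np.array([atz('wrist',(x,y),.032,P)[:2] for x,y in zip(xs,ys)])
r=cv2.minAreaRect(w.astype(np.float32)*1000);print(r, cv2.boxPoints(r))
m2=np.array([atz('wrist',q,.0,P)[:2] for q in [(331,98),(417,157),(359,239),(276,186)]]);print(m2,m2.mean(0))
```

```text
[328 151  61  36 915]
((546.7791137695312, -376.37994384765625), (40.71702575683594, 69.09590148925781), 45.734649658203125) [[ 507.82895 -366.84512]
 [ 557.3095  -415.07285]
 [ 585.72925 -385.91476]
 [ 536.2487  -337.68704]]
[[ 0.57998839 -0.29867657]
 [ 0.60797165 -0.423419  ]
 [ 0.48361914 -0.45369808]
 [ 0.45677714 -0.32733759]] [ 0.53208908 -0.37578281]
```

{"name": "apply_moves", "arguments": {"offset": [[20, -16, -20], [21, -15, -30], [0, 0, -40], [0, 0, -40], [0, 0, -30], [0, 0, 0]], "turn": [0, 0, 0, 0, 0, 0], "hand": [100, 100, 100, 100, 100, 100]}}

```text
time: 2.32
eef_pos: [0.5392, -0.3882, 0.09]
eef_rot: [2.898, 1.189, -0.003]
contact_force: [-0.6, -0.2, -0.5]
width: 0.0879
```

Run:
```python
from h import *
shot('wrist','w2.png')
s=get_obs();print(s['time'],s['eef_pos'],s['eef_rot'],s['joints'])
try: print(grasp_offset)
except Exception as e: print(e)
```

```text
2.3667 [ 0.53970821 -0.38884092  0.09315458] [ 2.89587488e+00  1.18733166e+00 -8.00694438e-04] [-0.67221366  0.26874192  1.26109875 -0.00618545  1.60173377  0.12015233]
0.0187
```

View pics/w2.png

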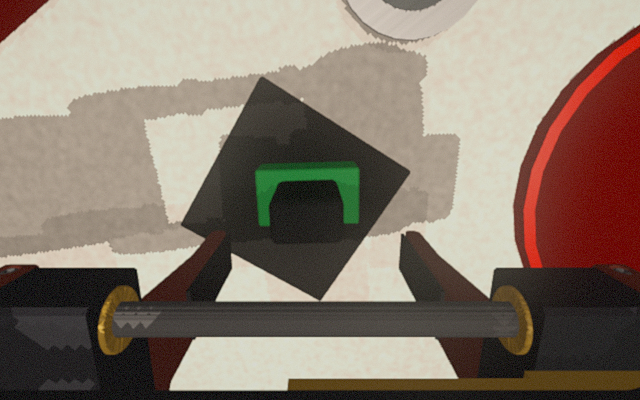

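{"name": "apply_moves", "arguments": {"offset": [[7, 12, 0], [0, 0, 0], [0, 0, -20], [0, 0, 0]], "turn": [0.02, 0, 0, 0], "hand": [100, 100, 100, 100]}}

```text
time: 2.7
eef_pos: [0.5487, -0.3799, 0.084]
eef_rot: [2.874, 1.209, 0.01]
contact_force: [-0.0, 0.2, -1.7]
width: 0.0881
```

Run:
```python
from h import *
shot('wrist','w3.png')
s=get_obs();print(s['time'],s['eef_pos'],s['eef_rot'])
```

```text
2.75 [ 0.54992721 -0.38089815  0.08783626] [2.87000649 1.20741777 0.01338463]
```

View pics/w3.png

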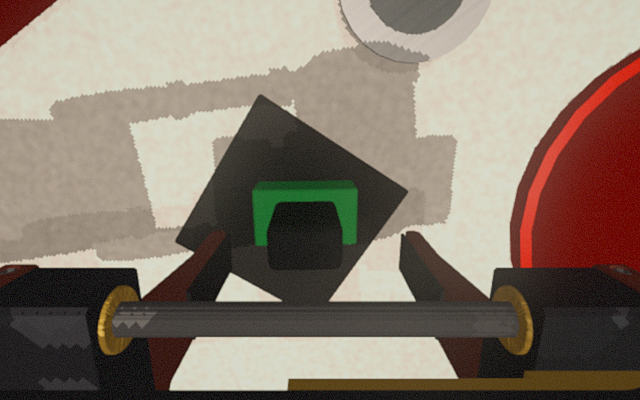

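{"name": "apply_moves", "arguments": {"offset": [[-3, 4, -15], [0, 0, -15], [0, 0, -10], [0, 0, 0]], "turn": [0, 0, 0, 0], "hand": [100, 100, 100, 100]}}

```text
time: 3.08
eef_pos: [0.5512, -0.3797, 0.0588]
eef_rot: [2.855, 1.203, 0.026]
contact_force: [-0.3, -0.1, -0.2]
width: 0.0878
```

Run:
```python
from h import *
s=get_obs();print(s['time'],s['eef_pos'],s['eef_rot'],s['contact_force'],s['dq'])
shot('wrist','w4.png')
s=get_obs();print(s['time'],s['eef_pos'],s['eef_rot'],s['contact_force'],s['dq'])
```

```text
3.0833 [ 0.55121896 -0.37969408  0.05876131] [2.85522586 1.20253989 0.02643787] [-0.28659136 -0.06237759 -0.19434349] [ 0.00124781 -0.01773229 -0.03040868 -0.0028758   0.01599442  0.00024485]
3.1333 [ 0.55154777 -0.37998501  0.0598691 ] [2.85434618 1.20201601 0.02741104] [0.24892641 0.28907432 0.12451414] [-0.00110952 -0.00825974 -0.02190578  0.00157364  0.0079703   0.00021028]
```

View pics/w4.png

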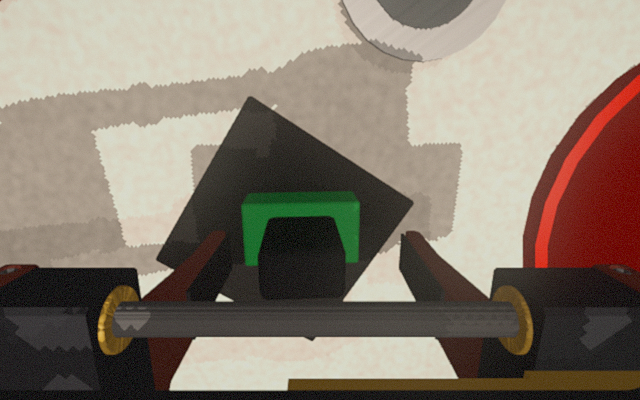

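{"name": "apply_moves", "arguments": {"offset": [[-6, 5, -20], [-1, 1, -8], [0, 0, 0]], "turn": [0, 0, 0], "hand": [100, 100, 100]}}

```text
time: 3.38
eef_pos: [0.5461, -0.3753, 0.035]
eef_rot: [2.85, 1.2, 0.032]
contact_force: [-0.5, 0.9, 0.7]
width: 0.0878
```

Run:
```python
from h import *
shot('wrist','w5.png')
s=get_obs();print(s['time'],s['eef_pos'],s['eef_rot'],s['contact_force'],np.linalg.norm(s['eef_rot']))
```

```text
3.4333 [ 0.54611789 -0.37535595  0.03535927] [2.84994915 1.19999453 0.03141708] [-0.17894983 -0.04342542 -0.27951583] 3.0924398213917454
```

View pics/w5.png

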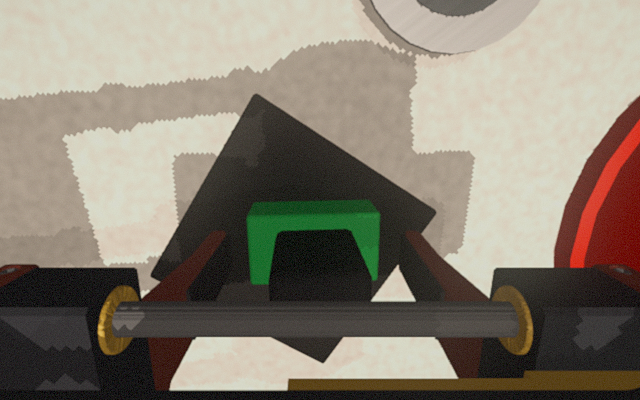

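{"name": "apply_moves", "arguments": {"offset": [[0, 0, 10], [0, 0, 0], [0, 0, 0], [0, 0, 0], [0, 0, 0], [0, 0, 0], [0, 0, 0], [0, 0, 0]], "turn": [0, 0, 0, 0, 0, 0, 0, 0], "hand": [100, 100, 40, 30, 30, 30, 30, 30], "newtons": 40}}

```text
time: 4.1
eef_pos: [0.5486, -0.3775, 0.0522]
eef_rot: [2.844, 1.197, 0.037]
contact_force: [0.1, -0.3, -1.1]
width: 0.0511
```

{"name": "apply_moves", "arguments": {"offset": [[-1, 1, -8], [-1, 1, -4], [0, 0, 0], [0, 0, 0], [0, 0, 0], [0, 0, 0]], "turn": [0, 0, 0, 0, 0, 0], "hand": [45, 20, 20, 20, 20, 20], "newtons": 40}}

```text
time: 4.6
eef_pos: [0.547, -0.3757, 0.0434]
eef_rot: [2.841, 1.196, 0.04]
contact_force: [-1.1, -0.2, 3.8]
width: 0.0414
```

{"name": "apply_moves", "arguments": {"offset": [[0, 0, 0], [0, 0, 20], [0, 0, 40], [0, 0, 40], [0, 0, 40], [0, 0, 0]], "turn": [0, 0, 0, 0, 0, 0], "hand": [20, 20, 20, 20, 20, 20], "newtons": 40}}

```text
time: 5.1
eef_pos: [0.5418, -0.3718, 0.1756]
eef_rot: [2.857, 1.203, 0.024]
contact_force: [0.6, -0.8, 0.4]
width: 0.0396
```

Run:
```python
from h import *
s=get_obs();print(s['time'],s['eef_pos'],s['eef_rot'],s['contact_force'],s['width'],np.linalg.norm(s['eef_rot']))
shot('wrist','w6.png')
a=shot('top','t6.png')
# tray fits from top picture t0: rib V apexes & disc outline via ellipse fit
im=cv2.imread('pics/top0.png')
# knob + rib points in zoom coords (z1: x=230+u/4,y=90+v/4)
def z(u,v): return (230+(u+.5)/4-.5,90+(v+.5)/4-.5)
pts={'apexY0':(320,218),'apex01':(416,293),'apex05':(397,416),'apex45':(275,460),'apex34':(178,380),'apex23':(202,262)}
A=np.array([atz('top',z(*p),.078)[:2] for p in pts.values()]); print(A)
c=A.mean(0);print(c,[ (round(np.hypot(*(a-c)),4),round(np.degrees(np.arctan2(*(a-c)[::-1])),1)) for a in A])
k=[atz('top',z(*p),.096)[:2] for p in [(246,314),(349,331),(346,357),(246,340)]];print(k,np.mean(k,0))
pr=[atz('top',z(*p),.044)[:2] for p in [(731,303),(698,540)]];print('pan outer corners',pr,np.mean(pr,0))
```

```text
5.1 [ 0.54181727 -0.3718224   0.17558405] [2.85731881 1.20286814 0.02426185] [ 0.62885876 -0.80781593  0.42753253] 0.03963191660789125 3.100282431867505
[[0.67265374 0.10863971]
 [0.61637566 0.04297769]
 [0.52974293 0.05871472]
 [0.50145164 0.14286943]
 [0.55912931 0.20900212]
 [0.64303326 0.19184726]]
[0.58706443 0.12567516] [(np.float64(0.0873), np.float64(-11.3)), (np.float64(0.0877), np.float64(-70.5)), (np.float64(0.0881), np.float64(-130.6)), (np.float64(0.0873), np.float64(168.6)), (np.float64(0.0879), np.float64(108.5)), (np.float64(0.0867), np.float64(49.8))]
[array([0.60002506, 0.15999995]), array([0.58611353, 0.08995343]), array([0.56804005, 0.09241762]), array([0.58179589, 0.16021524])] [0.58399363 0.12564656]
pan outer corners [array([ 0.61176616, -0.18283233]), array([ 0.44267316, -0.1485528 ])] [ 0.52721966 -0.16569257]
```

View pics/w6.png

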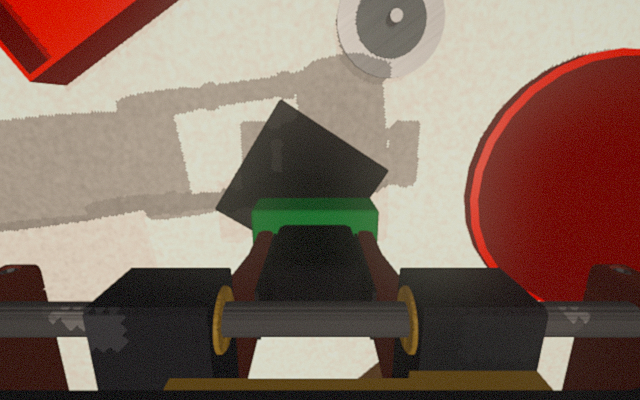

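View pics/t6.png

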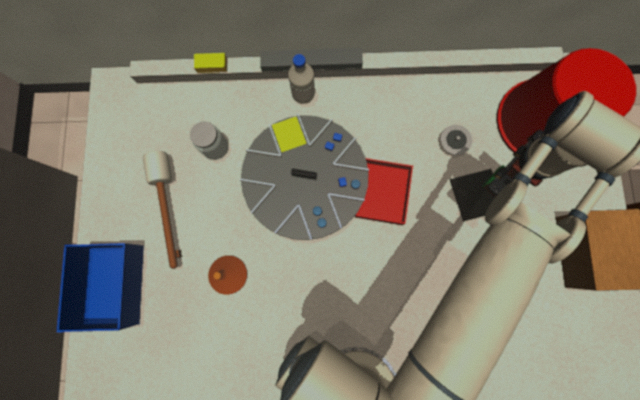

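{"name": "apply_moves", "arguments": {"offset": [[3, 20, 4], [3, 38, 2], [3, 38, 0], [3, 38, 0], [3, 38, 0], [3, 38, 0], [3, 38, 0], [3, 38, 0], [3, 38, 0], [3, 38, 0], [3, 38, 0], [0, 10, 0]], "turn": [0.05, 0.05, 0.05, 0.05, 0.05, 0.05, 0.05, 0.05, 0.05, 0.05, 0.05, 0.03], "hand": [20, 20, 20, 20, 20, 20, 20, 20, 20, 20, 20, 20], "newtons": 40}}

```text
time: 6.2
eef_pos: [0.5565, 0.0558, 0.1294]
eef_rot: [-2.401, -2.011, 0.037]
contact_force: [0.6, 0.1, -1.0]
width: 0.0398
```

```bash
cat >> h.py <<'E'
C=np.array([.5865,.1257]); PSI=-101.
from scipy.spatial.transform import Rotation as Ro
def stat(cam=None,fn=None):
    if cam: shot(cam,fn)
    s=get_obs(); p=np.array(s['eef_pos']); R=Ro.from_rotvec(s['eef_rot']).as_matrix()
    yaw=np.degrees(np.arctan2(R[1,1],R[0,1])); d=p[:2]-C
    ps=np.radians(PSI); u=np.array([np.cos(ps),np.sin(ps)]); v=np.array([-u[1],u[0]])
    print('t%.2f pos'%s['time'],np.round(p*1000,1),'rad %.1f lat %.1f'%(d@u*1000,d@v*1000),'r %.1f ang-PSI %.1f'%(np.hypot(*d)*1000,(np.degrees(np.arctan2(d[1],d[0]))-PSI+180)%360-180),
     'jaw yaw-lateral %.1f'%((yaw-PSI)%180-90),'toolz',np.round(R[:,2],3),'F',np.round(s['contact_force'],1),'w %.4f'%s['width'],'j6 %.2f'%s['joints'][5])
E
python3 -c "
from h import *
stat('wrist','w7.png')"
```

```text
t6.25 pos [556.   55.7 128.6] rad 74.6 lat -16.6 r 76.4 ang-PSI -12.5 jaw yaw-lateral 1.0 toolz [-0.026 -0.009 -1.   ] F [ 0.2  1.  -2.9] w 0.0399 j6 0.22
```

View pics/w7.png

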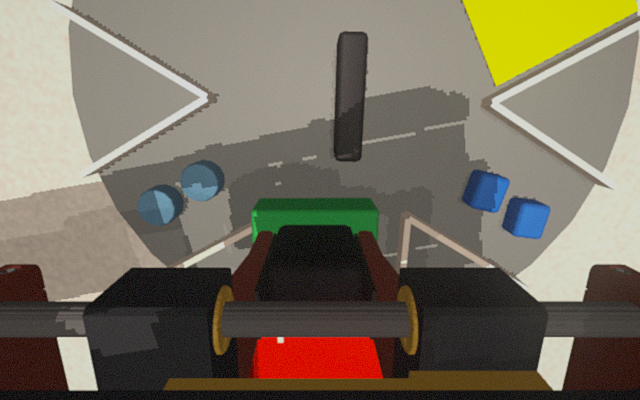

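{"name": "apply_moves", "arguments": {"offset": [[10, 4, 3], [8, 2, 3], [0, 0, 2], [0, 0, 0]], "turn": [-0.01, -0.01, 0, 0], "hand": [20, 20, 20, 20], "newtons": 40}}

```text
time: 6.58
eef_pos: [0.5712, 0.0612, 0.1277]
eef_rot: [-2.412, -1.985, 0.059]
contact_force: [-0.0, -0.1, -2.1]
width: 0.0398
```

```bash
python3 -c "
from h import *
stat('wrist','w8.png'); shot('top','t8.png'); stat()
a=cv2.imread('pics/t8.png');cv2.imwrite('pics/t8z.png',cv2.resize(a[80:260,220:430],None,fx=3,fy=3,interpolation=cv2.INTER_CUBIC))"
```

```text
t6.63 pos [571.1  61.  127.4] rad 66.5 lat -2.8 r 66.5 ang-PSI -2.4 jaw yaw-lateral -0.2 toolz [-0.041 -0.011 -0.999] F [-0.3  0.1 -2.1] w 0.0399 j6 0.25
t6.68 pos [571.1  61.  127.7] rad 66.5 lat -2.8 r 66.5 ang-PSI -2.4 jaw yaw-lateral -0.1 toolz [-0.04  -0.011 -0.999] F [ 0.3  0.  -2.2] w 0.0397 j6 0.25
```

View pics/t8z.png

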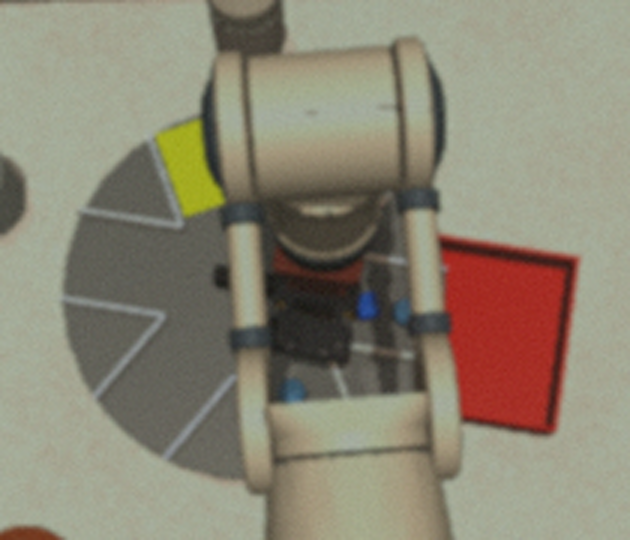

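View pics/w8.png

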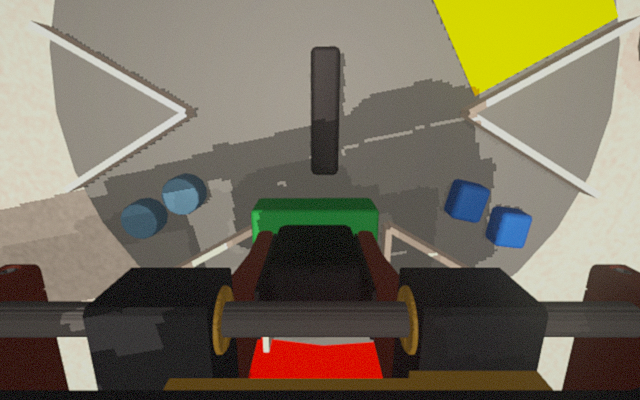

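{"name": "apply_moves", "arguments": {"offset": [[1, 0, -8], [1, 0, -8], [0, 0, -4], [0, 0, 0]], "turn": [0, 0, 0, 0], "hand": [20, 20, 20, 20], "newtons": 40}}

```text
time: 7.02
eef_pos: [0.5728, 0.0585, 0.1055]
eef_rot: [-2.417, -1.98, 0.059]
contact_force: [-0.1, 0.1, -1.8]
width: 0.04
```

```bash
python3 -c "
from h import *
stat('wrist','w9.png'); shot('side','s9.png')
a=cv2.imread('pics/s9.png');cv2.imwrite('pics/s9z.png',cv2.resize(a[130:270,240:420],None,fx=4,fy=4,interpolation=cv2.INTER_CUBIC))"
```

```text
t7.07 pos [572.8  58.5 105.8] rad 68.5 lat -0.6 r 68.5 ang-PSI -0.5 jaw yaw-lateral -0.3 toolz [-0.04  -0.011 -0.999] F [-0.6 -0.4 -1.7] w 0.0400 j6 0.25
```

View pics/s9z.png

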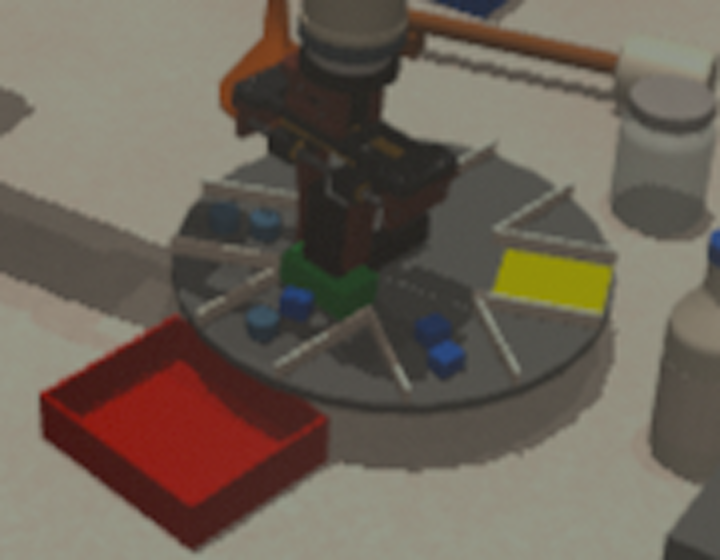

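View pics/w9.png

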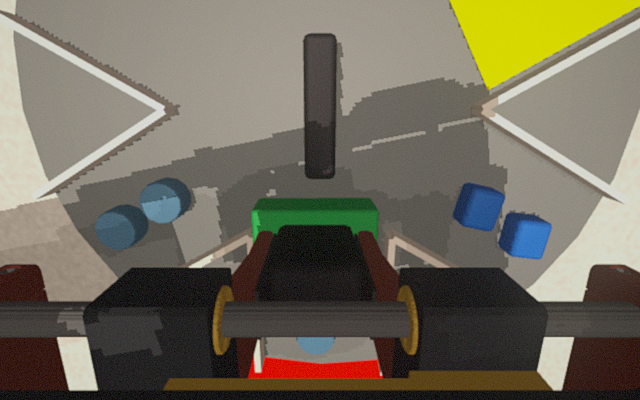

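{"name": "apply_moves", "arguments": {"offset": [[-2, -10, 0], [-2, -10, 0], [-2, -10, 1], [-2, -10, 0]], "turn": [0, 0, 0, 0], "hand": [20, 20, 20, 20]}}

```text
time: 7.45
eef_pos: [0.5648, 0.017, 0.1086]
eef_rot: [-2.414, -1.985, 0.056]
contact_force: [0.0, 0.7, -1.3]
width: 0.0401
```

```bash
python3 -c "
from h import *
stat()"
```

```text
t7.45 pos [564.8  17.  108.6] rad 110.8 lat -0.5 r 110.8 ang-PSI -0.3 jaw yaw-lateral -0.2 toolz [-0.037 -0.011 -0.999] F [ 0.   0.7 -1.3] w 0.0401 j6 0.17
```

Tracks well. Continue to ~190, easing down slightly.

{"name": "apply_moves", "arguments": {"offset": [[-2, -10, -1], [-2, -10, -1], [-2, -10, 0], [-2, -10, 0], [-2, -10, 0], [-2, -10, 0], [-2, -10, 0], [-2, -8, 0], [0, 0, 0]], "turn": [0, 0, 0, 0, 0, 0, 0, 0, 0], "hand": [20, 20, 20, 20, 20, 20, 20, 20, 20]}}

```text
time: 8.2
eef_pos: [0.5463, -0.0739, 0.1076]
eef_rot: [-2.421, -1.981, 0.055]
contact_force: [-0.4, 0.8, -0.8]
width: 0.0397
```

```bash
python3 -c "
from h import *
stat('side','s10.png'); stat()
a=cv2.imread('pics/s10.png');cv2.imwrite('pics/s10z.png',cv2.resize(a[130:270,240:420],None,fx=4,fy=4,interpolation=cv2.INTER_CUBIC))"
```

```text
t8.25 pos [546.5 -73.2 107.6] rad 202.9 lat -1.3 r 202.9 ang-PSI -0.4 jaw yaw-lateral -0.4 toolz [-0.036 -0.012 -0.999] F [ 0.  -0.4 -2.1] w 0.0401 j6 0.01
t8.25 pos [546.5 -73.2 107.6] rad 202.9 lat -1.3 r 202.9 ang-PSI -0.4 jaw yaw-lateral -0.4 toolz [-0.036 -0.012 -0.999] F [ 0.  -0.4 -2.1] w 0.0401 j6 0.01
```

View pics/s10z.png

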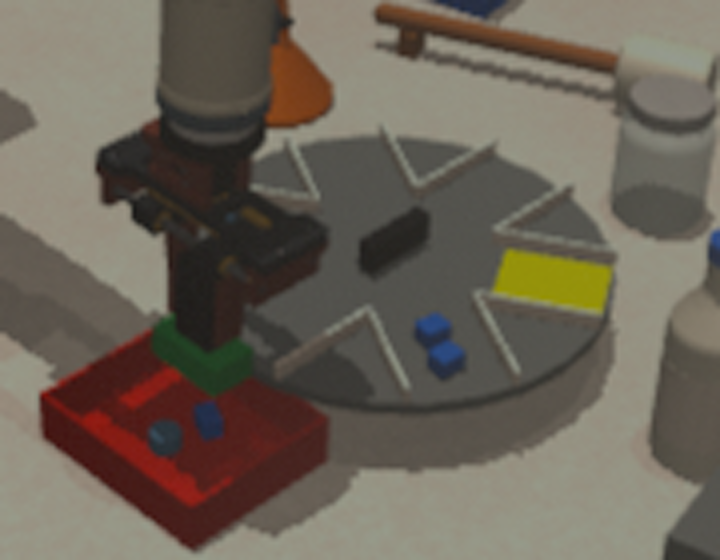

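{"name": "apply_moves", "arguments": {"offset": [[3, 10, 0], [2, 10, 0], [2, 10, 0], [2, 10, 0], [2, 10, 0], [2, 10, 0], [2, 8, 0], [0, 0, 0]], "turn": [0.005, 0, 0, 0, 0, 0, 0, 0], "hand": [20, 20, 20, 20, 20, 20, 20, 20]}}

```text
time: 8.92
eef_pos: [0.5632, 0.0065, 0.1074]
eef_rot: [-2.409, -1.992, 0.052]
contact_force: [0.6, -0.8, -2.7]
width: 0.0399
```

```bash
python3 -c "
from h import *
stat()
ps=np.radians(PSI)
for a in range(0,64,6):
    q=ps+np.radians(a); q2=q+np.radians(6)
    print(a,np.round(131*np.array([np.cos(q2)-np.cos(q),np.sin(q2)-np.sin(q)]),1))
"
```

```text
t8.92 pos [563.2   6.5 107.4] rad 121.5 lat -0.1 r 121.5 ang-PSI -0.1 jaw yaw-lateral 0.2 toolz [-0.035 -0.01  -0.999] F [ 0.6 -0.8 -2.7] w 0.0399 j6 0.15
0 [13.6 -1.9]
6 [13.7 -0.5]
12 [13.7  1. ]
18 [13.5  2.4]
24 [13.2  3.8]
30 [12.7  5.1]
36 [12.1  6.4]
42 [11.4  7.7]
48 [10.5  8.8]
54 [9.5 9.9]
60 [ 8.4 10.8]
```

{"name": "apply_moves", "arguments": {"offset": [[12, -2, 0], [12, -1, 0], [12, 1, 0], [12, 2, 0], [12, 3, 0]], "turn": [0.1, 0.1, 0.1, 0.1, 0.1], "hand": [20, 20, 20, 20, 20]}}

```text
time: 9.33
eef_pos: [0.6217, 0.0101, 0.107]
eef_rot: [-1.818, -2.55, 0.069]
contact_force: [-0.9, -0.1, -0.9]
width: 0.0399
```

```bash
python3 -c "
from h import *
stat('side','s11.png')
a=cv2.imread('pics/s11.png');cv2.imwrite('pics/s11z.png',cv2.resize(a[130:270,240:420],None,fx=4,fy=4,interpolation=cv2.INTER_CUBIC))"
```

```text
t9.38 pos [623.2  10.9 106.7] rad 105.7 lat 57.9 r 120.5 ang-PSI 28.7 jaw yaw-lateral 30.4 toolz [-0.031 -0.03  -0.999] F [-2.1  0.1 -2.4] w 0.0401 j6 -0.36
```

View pics/s11z.png

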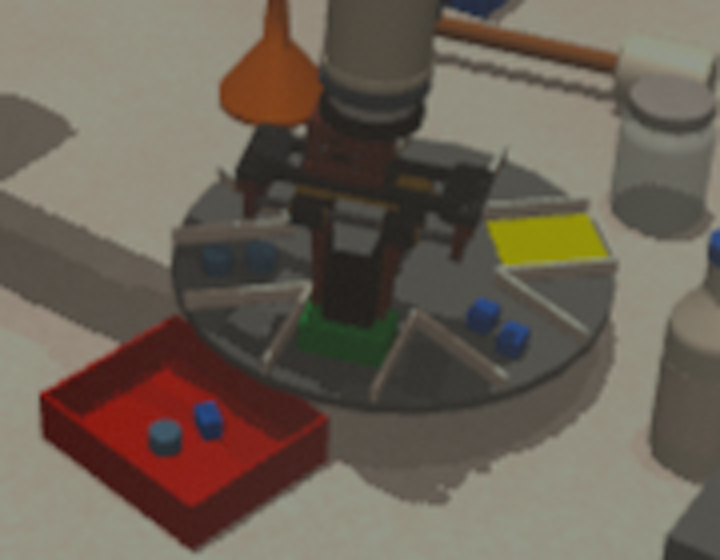

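{"name": "apply_moves", "arguments": {"offset": [[12, 4, 0], [11, 6, 0], [11, 7, 0], [10, 8, 0], [9, 9, 0], [3, 3, 0], [0, 0, 0]], "turn": [0.1, 0.1, 0.1, 0.1, 0.1, 0.02, 0], "hand": [20, 20, 20, 20, 20, 20, 20]}}

```text
time: 9.97
eef_pos: [0.6799, 0.0483, 0.1054]
eef_rot: [1.085, 2.946, -0.074]
contact_force: [0.5, -0.0, -0.2]
width: 0.0397
```

```bash
python3 -c "
from h import *
stat('side','s12.png');stat('wrist','w12.png')
a=cv2.imread('pics/s12.png');cv2.imwrite('pics/s12z.png',cv2.resize(a[130:270,240:420],None,fx=4,fy=4,interpolation=cv2.INTER_CUBIC))"
```

```text
t10.02 pos [679.6  47.8 105.4] rad 58.7 lat 106.3 r 121.4 ang-PSI 61.1 jaw yaw-lateral 60.5 toolz [-0.015 -0.045 -0.999] F [-0.5  0.1 -1.1] w 0.0402 j6 -0.82
t10.07 pos [679.3  47.4 105.5] rad 59.2 lat 106.1 r 121.5 ang-PSI 60.8 jaw yaw-lateral 60.5 toolz [-0.016 -0.046 -0.999] F [-0.9  0.4 -1. ] w 0.0396 j6 -0.82
```

View pics/s12z.png

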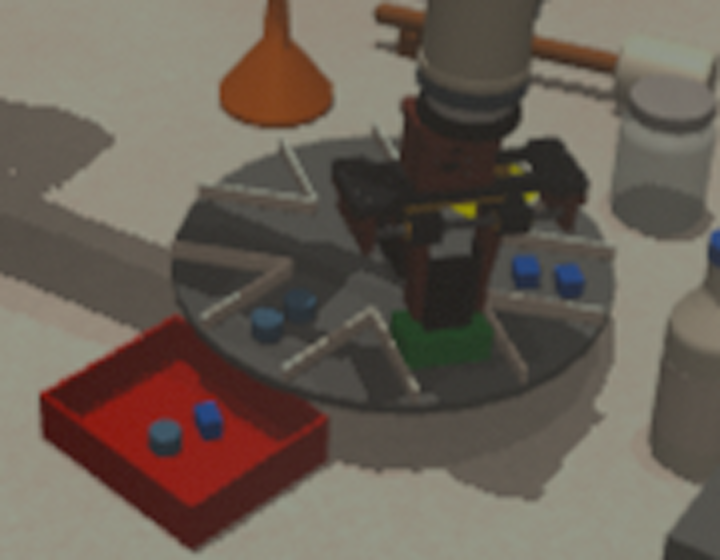

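View pics/w12.png

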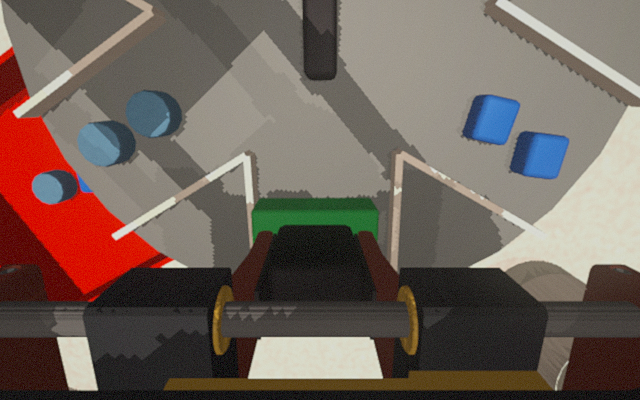

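{"name": "apply_moves", "arguments": {"offset": [[1, 1, 10], [1, 1, 15], [0, 0, 15], [0, 0, 0]], "turn": [0, 0, 0, 0], "hand": [20, 20, 20, 20]}}

```text
time: 10.4
eef_pos: [0.6787, 0.0472, 0.1471]
eef_rot: [-1.103, -2.938, 0.08]
contact_force: [0.2, 0.3, -0.8]
width: 0.0398
```

```bash
python3 -c "
from h import *
stat('wrist','w13.png')
P=camera_params('wrist')
for n,z in [('lump0',.064),('lump1',.064),('pan',0),('knob',.082)]:
    for r in place_of('wrist',n)[:7]:
        p=atz('wrist',r['centre'],z,P)[:2]; d=p-C
        print(n,round(r['conf'],2),np.round(r['centre']),np.round(p,3),'r %.3f ang %.1f'%(np.hypot(*d),(np.degrees(np.arctan2(d[1],d[0]))-PSI+180)%360-180))
"
```

```text
t10.45 pos [678.4  47.2 145.7] rad 59.5 lat 105.2 r 120.9 ang-PSI 60.5 jaw yaw-lateral 59.9 toolz [-0.022 -0.047 -0.999] F [-0.6  0.2 -1.3] w 0.0401 j6 -0.82
lump0 0.97 [492. 149.] [0.727 0.166] r 0.147 ang 117.0
lump0 0.93 [457. 119.] [0.695 0.16 ] r 0.114 ang 118.5
lump0 0.68 [191. 110.] [0.568 0.023] r 0.104 ang 0.6
lump0 0.66 [136. 166.] [ 0.568 -0.039] r 0.165 ang 4.6
lump0 0.57 [ 87. 177.] [ 0.549 -0.074] r 0.204 ang 0.3
lump1 0.97 [492. 149.] [0.727 0.166] r 0.147 ang 117.0
lump1 0.93 [457. 119.] [0.695 0.16 ] r 0.114 ang 118.5
lump1 0.68 [191. 110.] [0.568 0.023] r 0.104 ang 0.6
lump1 0.66 [136. 166.] [ 0.568 -0.039] r 0.165 ang 4.6
lump1 0.57 [ 87. 177.] [ 0.549 -0.074] r 0.204 ang 0.3
pan 0.78 [118. 176.] [ 0.547 -0.096] r 0.225 ang 0.9
knob 0.62 [323.  22.] [0.591 0.128] r 0.005 ang 130.2
```

View pics/w13.png

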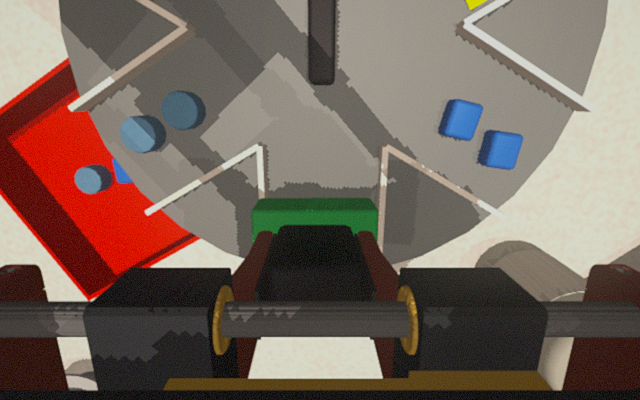

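```bash
python3 -c "
from h import *
P=camera_params('wrist')
A=[]
for q in [(185,28),(261,146),(385,147),(465,23)]:
    p=atz('wrist',q,.078,P)[:2]; d=p-C;A.append(p)
    print(q,np.round(p,4),'r %.3f ang %.1f'%(np.hypot(*d),(np.degrees(np.arctan2(d[1],d[0]))-PSI+180)%360-180))
A=np.array(A);M=np.c_[2*A,np.ones(4)];s=np.linalg.lstsq(M,(A**2).sum(1),rcond=None)[0];print('circle',s[:2],np.sqrt(s[2]+s[0]**2+s[1]**2))
for q in [(0,188),(92,300)]:print(atz('wrist',q,.044,P))
"
```

```text
(185, 28) [0.5347 0.0623] r 0.082 ang -28.3
(261, 146) [0.6183 0.0482] r 0.084 ang 33.3
(385, 147) [0.6725 0.1103] r 0.087 ang 90.9
(465, 23) [0.6453 0.1908] r 0.088 ang 148.9
circle [0.58912832 0.12749768] 0.08480284783414985
[ 0.49830589 -0.15101628  0.044     ]
[ 0.61639995 -0.17387139  0.044     ]
```

```bash
sed -i 's/^C=.*/C=np.array([.588,.1267]); PSI=-100.8/' h.py
```

{"name": "apply_moves", "arguments": {"offset": [[-10, 1, 1], [-10, 1, 1], [-10, 1, 1], [-10, 2, 1], [-10, 2, 1], [-10, 2, 0], [-10, 2, 0], [-10, 2, 0], [-10, 1, 0], [-8, 1, 0], [0, 0, 0]], "turn": [-0.105, -0.105, -0.105, -0.105, -0.105, -0.105, -0.105, -0.105, -0.105, -0.08, 0], "hand": [20, 20, 20, 20, 20, 20, 20, 20, 20, 20, 20]}}

```text
time: 11.57
eef_pos: [0.5693, 0.0624, 0.1322]
eef_rot: [-2.415, -1.924, 0.079]
contact_force: [0.0, -0.2, -1.4]
width: 0.0402
```

```bash
python3 -c "
from h import *
stat()"
```

```text
t11.57 pos [569.3  62.4 132.2] rad 66.7 lat -6.3 r 67.0 ang-PSI -5.4 jaw yaw-lateral -2.1 toolz [-0.073  0.009 -0.997] F [ 0.  -0.2 -1.4] w 0.0402 j6 0.27
```

{"name": "apply_moves", "arguments": {"offset": [[5, -1, 0], [3, 0, -8], [2, 0, -8], [1, 0, -5], [0, 0, 0]], "turn": [0.036, 0, 0, 0, 0], "hand": [20, 20, 20, 20, 20]}}

```text
time: 11.98
eef_pos: [0.5803, 0.061, 0.1061]
eef_rot: [-2.373, -1.975, 0.085]
contact_force: [0.2, -0.6, 2.7]
width: 0.04
```

```bash
python3 -c "
from h import *
stat('side','s14.png');stat('wrist','w14.png')
a=cv2.imread('pics/s14.png');cv2.imwrite('pics/s14z.png',cv2.resize(a[130:270,240:420],None,fx=4,fy=4,interpolation=cv2.INTER_CUBIC))"
```

```text
t12.03 pos [580.3  61.  106.6] rad 66.0 lat 4.8 r 66.1 ang-PSI 4.1 jaw yaw-lateral 0.3 toolz [-0.076  0.006 -0.997] F [ 0.5 -0.1 -2.3] w 0.0400 j6 0.22
t12.08 pos [580.5  61.1 107.4] rad 65.9 lat 4.9 r 66.1 ang-PSI 4.3 jaw yaw-lateral 0.3 toolz [-0.075  0.006 -0.997] F [ 0.1 -0.6 -0.8] w 0.0399 j6 0.22
```

View pics/s14z.png

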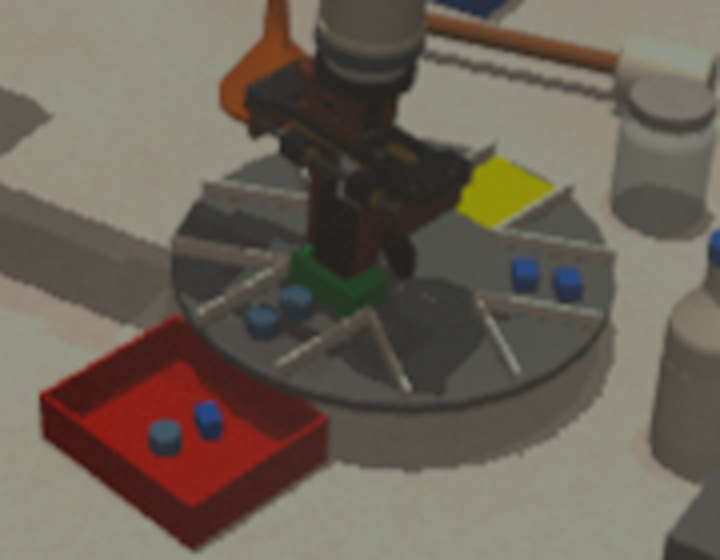

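View pics/w14.png

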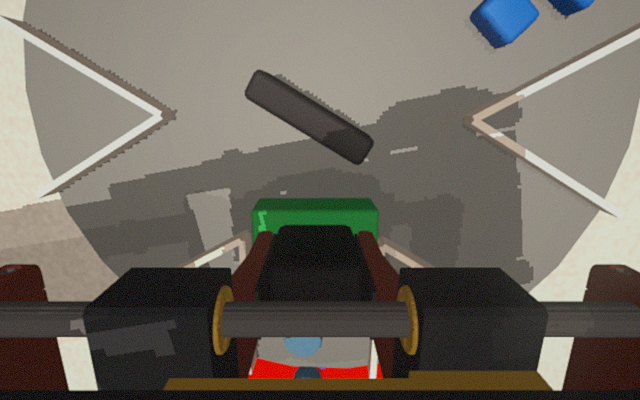

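{"name": "apply_moves", "arguments": {"offset": [[-4, -10, 0], [-2, -10, 0], [-2, -10, 0], [-2, -10, 0], [-2, -10, 0]], "turn": [0, 0, 0, 0, 0], "hand": [20, 20, 20, 20, 20]}}

```text
time: 12.5
eef_pos: [0.5675, 0.0079, 0.1082]
eef_rot: [-2.371, -1.979, 0.083]
contact_force: [0.6, 0.6, -1.9]
width: 0.0401
```

```bash
python3 -c "
from h import *
stat()"
```

```text
t12.50 pos [567.5   7.9 108.2] rad 120.5 lat 2.1 r 120.5 ang-PSI 1.0 jaw yaw-lateral 0.5 toolz [-0.074  0.006 -0.997] F [ 0.6  0.6 -1.9] w 0.0401 j6 0.13
```

{"name": "apply_moves", "arguments": {"offset": [[-2, -10, -1], [-2, -10, 0], [-2, -10, -1], [-2, -10, 0], [-2, -10, 0], [-2, -10, 0], [-2, -10, 0], [-1, -6, 0], [0, 0, 0]], "turn": [0, 0, 0, 0, 0, 0, 0, 0, 0], "hand": [20, 20, 20, 20, 20, 20, 20, 20, 20]}}

```text
time: 13.25
eef_pos: [0.55, -0.0807, 0.107]
eef_rot: [-2.378, -1.974, 0.082]
contact_force: [-0.2, -0.0, -1.8]
width: 0.0398
```

```bash
python3 -c "
from h import *
stat('side','s15.png');stat()
a=cv2.imread('pics/s15.png');cv2.imwrite('pics/s15z.png',cv2.resize(a[130:270,240:420],None,fx=4,fy=4,interpolation=cv2.INTER_CUBIC))"
```

```text
t13.30 pos [550.1 -80.2 107. ] rad 210.4 lat 1.6 r 210.4 ang-PSI 0.4 jaw yaw-lateral 0.2 toolz [-0.073  0.005 -0.997] F [-0.2 -0.4 -1.3] w 0.0398 j6 -0.02
t13.30 pos [550.1 -80.2 107. ] rad 210.4 lat 1.6 r 210.4 ang-PSI 0.4 jaw yaw-lateral 0.2 toolz [-0.073  0.005 -0.997] F [-0.2 -0.4 -1.3] w 0.0398 j6 -0.02
```

View pics/s15z.png

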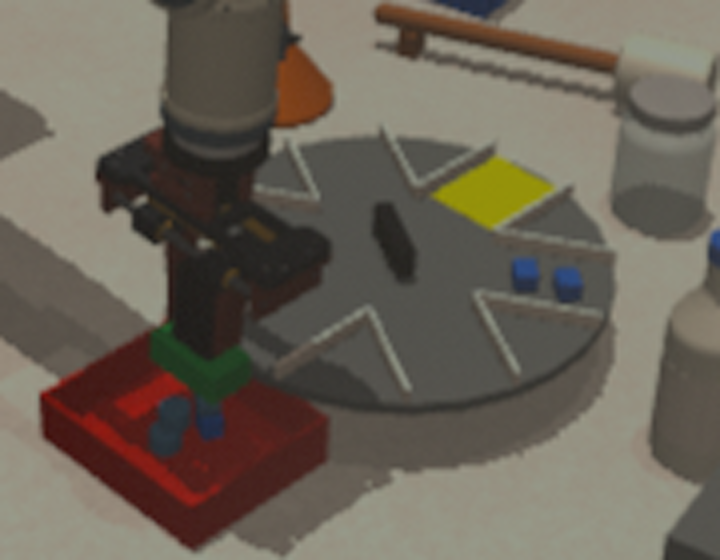

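{"name": "apply_moves", "arguments": {"offset": [[1, 10, 0], [2, 10, 0], [2, 10, 0], [2, 10, 0], [2, 10, 0], [2, 10, 0], [2, 10, 0], [1, 5, 0], [0, 0, 0]], "turn": [0, 0, 0, 0, 0, 0, 0, 0, 0], "hand": [20, 20, 20, 20, 20, 20, 20, 20, 20]}}

```text
time: 14.05
eef_pos: [0.5657, 0.0078, 0.1068]
eef_rot: [-2.37, -1.98, 0.079]
contact_force: [0.7, -0.1, -2.4]
width: 0.0401
```

```bash
python3 -c "
from h import *
stat('side','s16.png');stat()
a=cv2.imread('pics/s16.png');cv2.imwrite('pics/s16z.png',cv2.resize(a[130:270,240:420],None,fx=4,fy=4,interpolation=cv2.INTER_CUBIC))
ps=np.radians(PSI)
for a in range(0,-122,-6):
    q=ps+np.radians(a); q2=q+np.radians(-6)
    print(a,np.round(120*np.array([np.cos(q2)-np.cos(q),np.sin(q2)-np.sin(q)]),1))
"
```

```text
t14.10 pos [565.6   7.4 106.8] rad 121.4 lat 0.4 r 121.4 ang-PSI 0.2 jaw yaw-lateral 0.5 toolz [-0.073  0.007 -0.997] F [-0.4 -0.5 -1.6] w 0.0397 j6 0.13
t14.10 pos [565.6   7.4 106.8] rad 121.4 lat 0.4 r 121.4 ang-PSI 0.2 jaw yaw-lateral 0.5 toolz [-0.073  0.007 -0.997] F [-0.4 -0.5 -1.6] w 0.0397 j6 0.13
0 [-12.2   3. ]
-6 [-11.8   4.3]
-12 [-11.3   5.5]
-18 [-10.7   6.6]
-24 [-9.9  7.7]
-30 [-9.1  8.7]
-36 [-8.1  9.6]
-42 [-7.1 10.4]
-48 [-5.9 11.1]
-54 [-4.7 11.6]
-60 [-3.5 12.1]
-66 [-2.2 12.4]
-72 [-0.9 12.5]
-78 [ 0.4 12.6]
-84 [ 1.7 12.4]
-90 [ 3.  12.2]
-96 [ 4.3 11.8]
-102 [ 5.5 11.3]
-108 [ 6.6 10.7]
-114 [7.7 9.9]
-120 [8.7 9.1]
```

View pics/s16z.png

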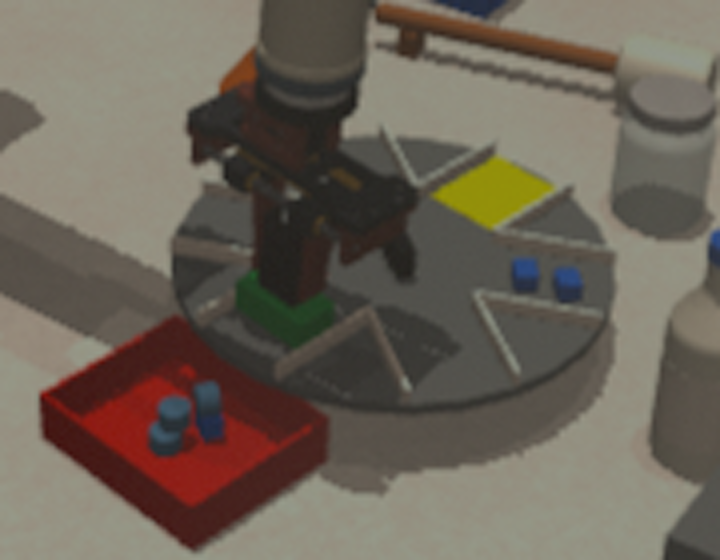

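{"name": "apply_moves", "arguments": {"offset": [[-12, 3, 0], [-12, 4, 0], [-11, 6, 0], [-11, 7, 0], [-10, 8, 0]], "turn": [-0.105, -0.105, -0.105, -0.105, -0.105], "hand": [20, 20, 20, 20, 20]}}

```text
time: 14.52
eef_pos: [0.5114, 0.0317, 0.107]
eef_rot: [-2.816, -1.262, 0.053]
contact_force: [0.9, 0.3, -2.1]
width: 0.0399
```

```bash
python3 -c "
from h import *
stat()"
```

```text
t14.52 pos [511.4  31.7 107. ] rad 107.6 lat -57.5 r 122.0 ang-PSI -28.1 jaw yaw-lateral -30.9 toolz [-0.054  0.036 -0.998] F [ 0.9  0.3 -2.1] w 0.0399 j6 0.70
```

{"name": "apply_moves", "arguments": {"offset": [[-9, 9, 0], [-8, 10, 0], [-7, 10, 0], [-6, 11, 0], [-5, 12, 0], [-3, 12, 0], [-2, 12, 0]], "turn": [-0.1, -0.1, -0.1, -0.1, -0.1, -0.1, -0.1], "hand": [20, 20, 20, 20, 20, 20, 20]}}

```text
time: 15.1
eef_pos: [0.4685, 0.1041, 0.1078]
eef_rot: [-3.08, -0.149, 0.02]
contact_force: [-0.1, -3.2, -2.4]
width: 0.0398
```

```bash
python3 -c "
from h import *
stat('side','s17.png')
a=cv2.imread('pics/s17.png');cv2.imwrite('pics/s17z.png',cv2.resize(a[130:270,240:420],None,fx=4,fy=4,interpolation=cv2.INTER_CUBIC))"
```

```text
t15.15 pos [468.2 106.  107.9] rad 42.8 lat -113.8 r 121.6 ang-PSI -69.4 jaw yaw-lateral -74.0 toolz [-0.015  0.059 -0.998] F [ 0.3  1.6 -1.8] w 0.0396 j6 1.59
```

View pics/s17z.png

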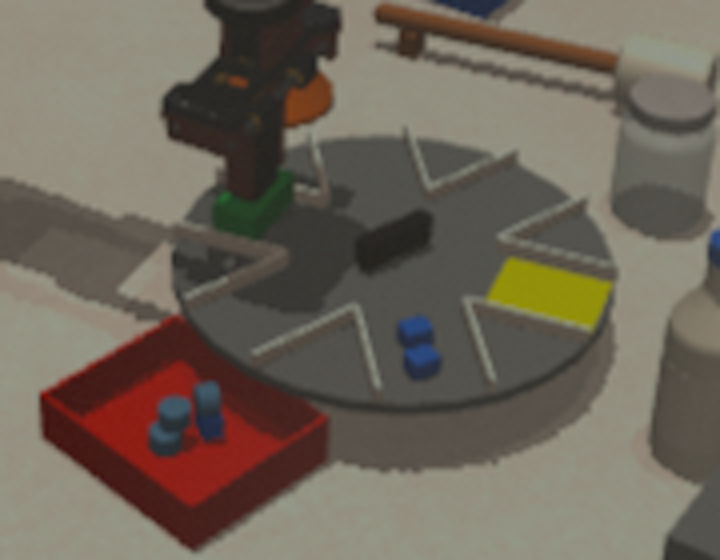

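{"name": "apply_moves", "arguments": {"offset": [[-1, 12, 0], [0, 12, 0], [1, 12, 0], [2, 12, 0], [4, 12, 0]], "turn": [-0.09, -0.09, -0.09, -0.09, -0.09], "hand": [20, 20, 20, 20, 20]}}

```text
time: 15.57
eef_pos: [0.4739, 0.1618, 0.1081]
eef_rot: [-3.035, 0.567, -0.001]
contact_force: [-0.3, -1.2, -1.8]
width: 0.0396
```

```bash
python3 -c "
from h import *
stat()"
```

```text
t15.57 pos [473.9 161.8 108.1] rad -13.0 lat -118.7 r 119.4 ang-PSI -96.3 jaw yaw-lateral 79.6 toolz [ 0.01   0.053 -0.999] F [-0.3 -1.2 -1.8] w 0.0396 j6 2.17
```

{"name": "apply_moves", "arguments": {"offset": [[4, 12, 0], [5, 11, 0], [6, 11, 0], [7, 10, 0], [1, 1, 0], [0, 0, 0]], "turn": [-0.07, -0.07, -0.07, -0.06, 0, 0], "hand": [20, 20, 20, 20, 20, 20]}}

```text
time: 16.07
eef_pos: [0.4991, 0.2057, 0.108]
eef_rot: [-2.934, 0.975, -0.014]
contact_force: [0.7, -0.4, -1.5]
width: 0.0402
```

```bash
python3 -c "
from h import *
stat('side','s18.png')
a=cv2.imread('pics/s18.png');cv2.imwrite('pics/s18z.png',cv2.resize(a[130:270,240:420],None,fx=4,fy=4,interpolation=cv2.INTER_CUBIC))"
```

```text
t16.12 pos [499.  205.4 108. ] rad -60.6 lat -102.1 r 118.8 ang-PSI -120.7 jaw yaw-lateral 64.0 toolz [ 0.024  0.044 -0.999] F [-0.2  0.1 -1.6] w 0.0397 j6 2.52
```

View pics/s18z.png

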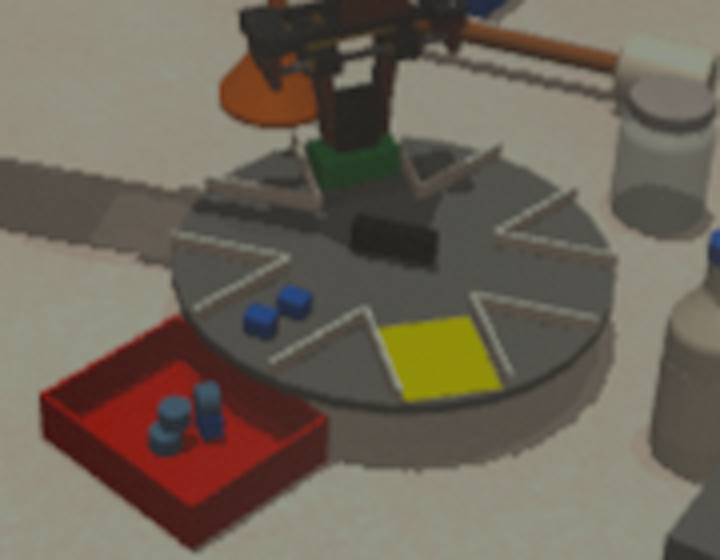

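{"name": "apply_moves", "arguments": {"offset": [[0, 0, 12], [0, 0, 20], [0, 0, 25], [0, 0, 10], [0, 0, 0]], "turn": [0, 0, 0, 0, 0], "hand": [20, 20, 20, 20, 20]}}

```text
time: 16.53
eef_pos: [0.4969, 0.201, 0.1784]
eef_rot: [-2.94, 0.969, -0.01]
contact_force: [0.6, 0.4, -1.3]
width: 0.0398
```

```bash
python3 -c "
from h import *
stat('side','s19.png')
a=cv2.imread('pics/s19.png');cv2.imwrite('pics/s19z.png',cv2.resize(a[130:270,240:420],None,fx=4,fy=4,interpolation=cv2.INTER_CUBIC))"
```

```text
t16.58 pos [497.  201.1 177.9] rad -56.0 lat -103.4 r 117.5 ang-PSI -118.4 jaw yaw-lateral 64.3 toolz [ 0.02   0.041 -0.999] F [ 1.1 -0.4 -1.3] w 0.0398 j6 2.51
```

View pics/s19z.png

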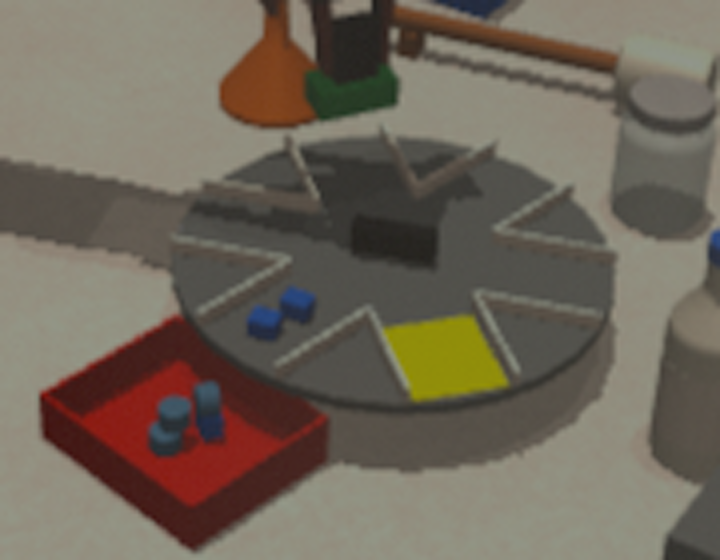

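{"name": "apply_moves", "arguments": {"offset": [[3, -5, 0], [4, -7, 0], [4, -7, 0], [4, -8, 0], [4, -8, 0], [4, -8, 0], [4, -8, 0], [4, -8, 0], [4, -8, 0], [4, -8, 0]], "turn": [0.11, 0.11, 0.11, 0.11, 0.11, 0.11, 0.11, 0.11, 0.11, 0.11], "hand": [20, 20, 20, 20, 20, 20, 20, 20, 20, 20]}}

```text
time: 17.42
eef_pos: [0.5326, 0.1209, 0.1662]
eef_rot: [-2.998, -0.797, 0.05]
contact_force: [-0.0, 1.1, -1.5]
width: 0.0399
```

```bash
python3 -c "
from h import *
stat()"
```

```text
t17.42 pos [532.6 120.9 166.2] rad 16.0 lat -53.4 r 55.7 ang-PSI -73.3 jaw yaw-lateral -49.4 toolz [-0.041  0.029 -0.999] F [-0.   1.1 -1.5] w 0.0399 j6 1.20
```

{"name": "apply_moves", "arguments": {"offset": [[6, -8, 0], [6, -8, 0], [6, -8, 0], [6, -8, 0], [6, -8, 0], [5, -8, 0], [4, -7, 0], [3, -5, 0], [0, 0, 0]], "turn": [0.105, 0.105, 0.105, 0.105, 0.105, 0.105, 0.1, 0.08, 0], "hand": [20, 20, 20, 20, 20, 20, 20, 20, 20]}}

```text
time: 18.17
eef_pos: [0.572, 0.0537, 0.1518]
eef_rot: [-2.402, -1.981, 0.098]
contact_force: [0.5, 1.0, -0.6]
width: 0.0398
```

```bash
python3 -c "
from h import *
stat('wrist','w20.png')"
```

```text
t18.22 pos [571.7  54.1 151.5] rad 74.4 lat -2.4 r 74.5 ang-PSI -1.9 jaw yaw-lateral -0.5 toolz [-0.066 -0.019 -0.998] F [-0.   0.6 -1.8] w 0.0400 j6 0.24
```

View pics/w20.png

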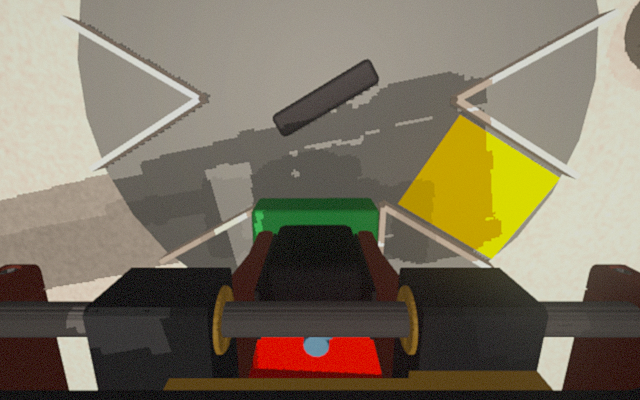

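{"name": "apply_moves", "arguments": {"offset": [[3, 4, 0], [2, 3, -10], [2, 2, -12], [1, 0, -12], [1, 0, -6], [0, 0, 0]], "turn": [0.01, 0, 0, 0, 0, 0], "hand": [20, 20, 20, 20, 20, 20]}}

```text
time: 18.72
eef_pos: [0.5806, 0.0655, 0.106]
eef_rot: [-2.401, -1.981, 0.099]
contact_force: [0.8, -1.8, 3.8]
width: 0.0404
```

```bash
python3 -c "
from h import *
stat('wrist','w21.png');stat('side','s21.png')
a=cv2.imread('pics/s21.png');cv2.imwrite('pics/s21z.png',cv2.resize(a[130:270,240:420],None,fx=4,fy=4,interpolation=cv2.INTER_CUBIC))"
```

```text
t18.77 pos [580.5  65.5 106.4] rad 61.5 lat 4.1 r 61.6 ang-PSI 3.8 jaw yaw-lateral -0.2 toolz [-0.067 -0.019 -0.998] F [ 0.1  0.9 -1.3] w 0.0400 j6 0.25
t18.82 pos [580.4  65.5 106.9] rad 61.6 lat 4.0 r 61.7 ang-PSI 3.7 jaw yaw-lateral -0.2 toolz [-0.067 -0.019 -0.998] F [-0.8  0.5 -2.3] w 0.0397 j6 0.25
```

View pics/s21z.png

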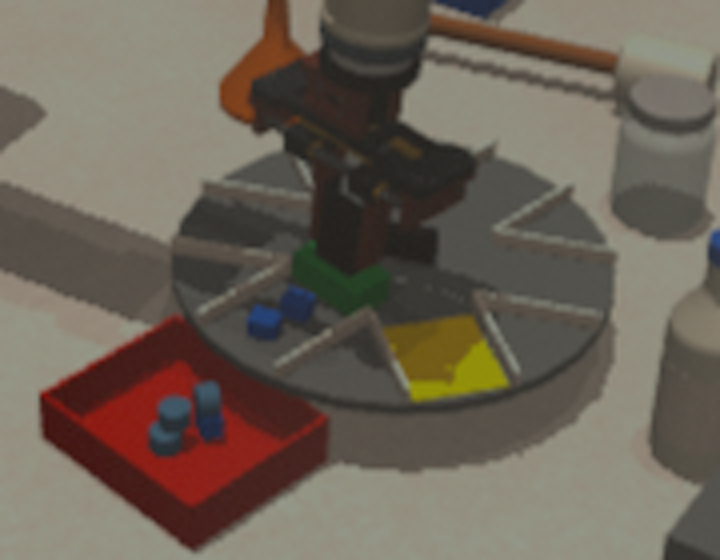

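View pics/w21.png

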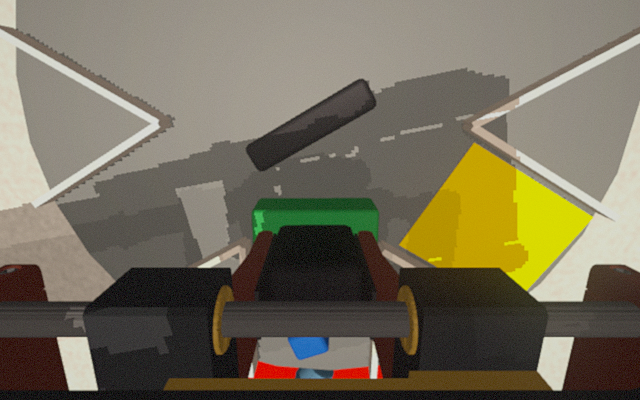

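{"name": "apply_moves", "arguments": {"offset": [[-4, -10, 0], [-2, -10, 0], [-2, -10, 0], [-2, -10, 0], [-2, -10, 0]], "turn": [0, 0, 0, 0, 0], "hand": [20, 20, 20, 20, 20]}}

```text
time: 19.23
eef_pos: [0.5669, 0.0123, 0.1075]
eef_rot: [-2.398, -1.983, 0.099]
contact_force: [0.2, -0.6, -2.0]
width: 0.0399
```

```bash
python3 -c "
from h import *
stat()"
```

```text
t19.23 pos [566.9  12.3 107.5] rad 116.4 lat 0.7 r 116.4 ang-PSI 0.3 jaw yaw-lateral -0.1 toolz [-0.067 -0.018 -0.998] F [ 0.2 -0.6 -2. ] w 0.0399 j6 0.16
```

{"name": "apply_moves", "arguments": {"offset": [[-2, -10, 0], [-2, -10, 0], [-2, -10, -1], [-2, -10, 0], [-2, -10, 0], [-2, -10, 0], [-2, -10, 0], [-2, -10, 0], [0, 0, 0]], "turn": [0, 0, 0, 0, 0, 0, 0, 0, 0], "hand": [20, 20, 20, 20, 20, 20, 20, 20, 20]}}

```text
time: 19.98
eef_pos: [0.5482, -0.0807, 0.1071]
eef_rot: [-2.404, -1.978, 0.099]
contact_force: [0.4, -1.0, -1.6]
width: 0.0397
```

```bash
python3 -c "
from h import *
stat('side','s22.png')
a=cv2.imread('pics/s22.png');cv2.imwrite('pics/s22z.png',cv2.resize(a[130:270,240:420],None,fx=4,fy=4,interpolation=cv2.INTER_CUBIC))"
```

```text
t20.03 pos [548.3 -79.9 107.1] rad 210.3 lat -0.3 r 210.3 ang-PSI -0.1 jaw yaw-lateral -0.4 toolz [-0.066 -0.019 -0.998] F [ 0.  -0.1 -1.3] w 0.0397 j6 0.01
```

View pics/s22z.png

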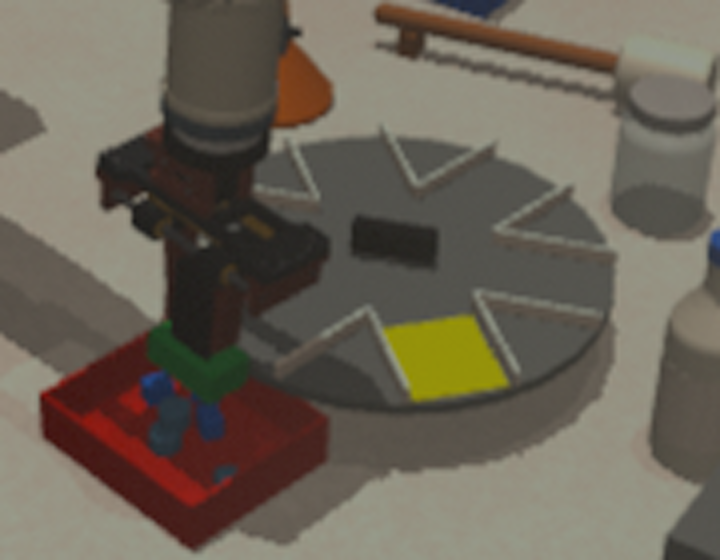

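{"name": "apply_moves", "arguments": {"offset": [[2, 10, 0], [2, 10, 0], [2, 10, 0], [2, 10, 0], [2, 10, 0], [2, 10, 0], [2, 10, 0], [1, 5, 0], [0, 0, 0]], "turn": [0, 0, 0, 0, 0, 0, 0, 0, 0], "hand": [20, 20, 20, 20, 20, 20, 20, 20, 20]}}

```text
time: 20.78
eef_pos: [0.5651, 0.0082, 0.1069]
eef_rot: [-2.397, -1.983, 0.096]
contact_force: [-0.5, -0.5, -1.9]
width: 0.0398
```

```bash
python3 -c "
from h import *
stat('side','s23.png')
a=cv2.imread('pics/s23.png');cv2.imwrite('pics/s23z.png',cv2.resize(a[200:280,240:340],None,fx=7,fy=7,interpolation=cv2.INTER_CUBIC))"
```

```text
t20.83 pos [565.    7.7 106.9] rad 121.2 lat -0.3 r 121.2 ang-PSI -0.1 jaw yaw-lateral -0.0 toolz [-0.066 -0.017 -0.998] F [-0.5 -0.5 -2.3] w 0.0399 j6 0.15
```

View pics/s23z.png

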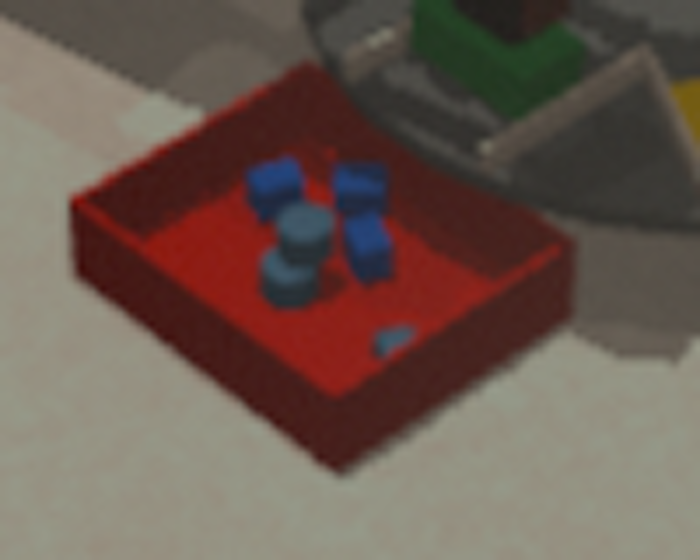

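{"name": "apply_moves", "arguments": {"offset": [[-12, 3, 0], [-12, 4, 0], [-11, 6, 0], [-11, 7, 0], [-10, 8, 0]], "turn": [-0.1, -0.1, -0.1, -0.1, -0.1], "hand": [20, 20, 20, 20, 20]}}

```text
time: 21.25
eef_pos: [0.5108, 0.0324, 0.1072]
eef_rot: [-2.823, -1.294, 0.078]
contact_force: [0.8, -0.2, -2.3]
width: 0.0398
```

{"name": "apply_moves", "arguments": {"offset": [[-9, 9, 0], [-8, 10, 0], [-7, 10, 0], [-6, 11, 0], [-5, 12, 0], [0, 0, 0]], "turn": [-0.1, -0.1, -0.1, -0.1, -0.1, 0], "hand": [20, 20, 20, 20, 20, 20]}}

```text
time: 21.75
eef_pos: [0.473, 0.0829, 0.108]
eef_rot: [-3.056, -0.499, 0.06]
contact_force: [-8.7, 16.5, -0.3]
width: 0.0398
```

```bash
python3 -c "
from h import *
stat('side','s24.png')
a=cv2.imread('pics/s24.png');cv2.imwrite('pics/s24z.png',cv2.resize(a[130:270,240:420],None,fx=4,fy=4,interpolation=cv2.INTER_CUBIC))"
```

```text
t21.80 pos [473.4  82.1 108. ] rad 65.3 lat -104.2 r 123.0 ang-PSI -57.9 jaw yaw-lateral -60.4 toolz [-0.045  0.037 -0.998] F [ 0.4 -0.4 -1.3] w 0.0397 j6 1.32
```

View pics/s24z.png

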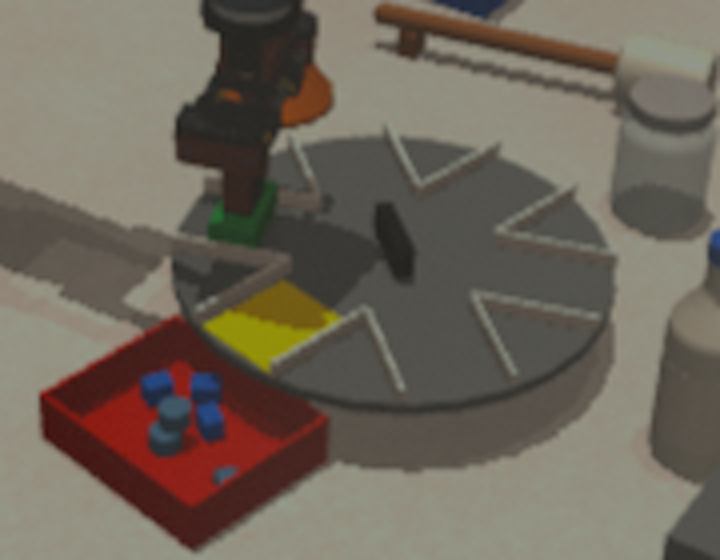

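{"name": "apply_moves", "arguments": {"offset": [[0, 0, 12], [0, 0, 20], [0, 0, 25], [0, 0, 20], [0, 0, 0]], "turn": [0, 0, 0, 0, 0], "hand": [20, 20, 20, 20, 20]}}

```text
time: 22.22
eef_pos: [0.4734, 0.0775, 0.1892]
eef_rot: [-3.056, -0.526, 0.065]
contact_force: [-0.3, 0.4, -1.3]
width: 0.0395
```

```bash
python3 -c "
from h import *
stat('side','s25.png');stat('wrist','w25.png')
r=place_of('side','yellow_lane'); print(r, r and atz('side',r[0]['centre'],.064)-np.r_[C+.16*np.array([np.cos(np.radians(PSI)),np.sin(np.radians(PSI))]),.064])
a=cv2.imread('pics/s25.png');cv2.imwrite('pics/s25z.png',cv2.resize(a[130:270,240:420],None,fx=4,fy=4,interpolation=cv2.INTER_CUBIC))"
```

```text
t22.27 pos [473.2  77.5 187.4] rad 69.9 lat -103.5 r 124.9 ang-PSI -56.0 jaw yaw-lateral -59.8 toolz [-0.049  0.032 -0.998] F [ 0.  -0.4 -1.1] w 0.0398 j6 1.30
t22.32 pos [472.5  77.6 185.2] rad 69.9 lat -104.3 r 125.5 ang-PSI -56.2 jaw yaw-lateral -59.8 toolz [-0.052  0.032 -0.998] F [-0.4  1.3 -2. ] w 0.0396 j6 1.30
[{'centre': [301.1, 220.4], 'conf': 0.93}, {'centre': [294.7, 232.2], 'conf': 0.55}, {'centre': [286.4, 242.0], 'conf': 0.49}] [ 1.02485069e-02 -1.87044406e-02  5.55111512e-17]
```

View pics/s25z.png

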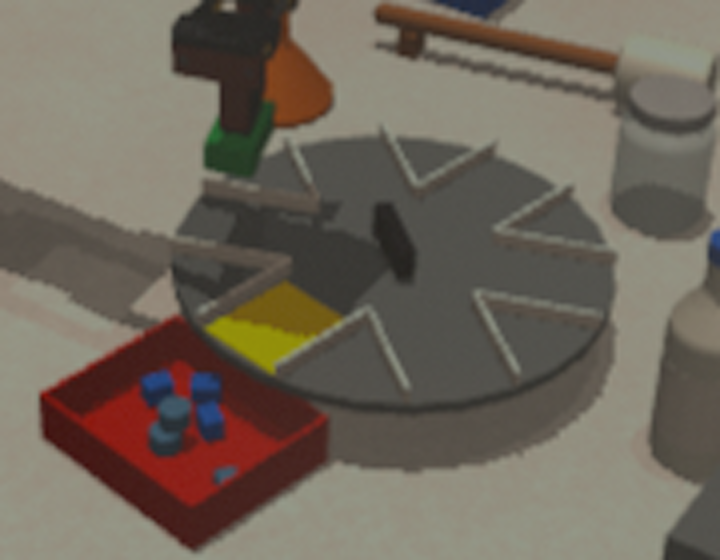

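View pics/w25.png

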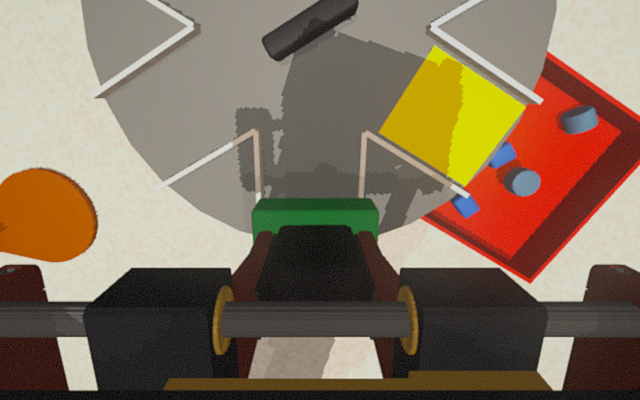

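{"name": "apply_moves", "arguments": {"offset": [[4, -20, 5], [5, -35, 5], [5, -38, 5], [5, -38, 4], [5, -38, 3], [5, -38, 3], [5, -38, 3]], "turn": [0.04, 0.04, 0.04, 0.04, 0.04, 0.04, 0.04], "hand": [20, 20, 20, 20, 20, 20, 20]}}

```text
time: 22.95
eef_pos: [0.501, -0.1709, 0.1984]
eef_rot: [-2.934, -0.988, 0.113]
contact_force: [0.7, 1.6, -1.7]
width: 0.0397
```

```bash
python3 -c "
from h import *
stat()"
```

```text
t22.95 pos [ 501.  -170.9  198.4] rad 308.7 lat -29.7 r 310.1 ang-PSI -5.5 jaw yaw-lateral -42.1 toolz [-0.083  0.018 -0.996] F [ 0.7  1.6 -1.7] w 0.0397 j6 0.53
```

{"name": "apply_moves", "arguments": {"offset": [[5, -35, 3], [5, -35, 2], [5, -35, 0], [6, -35, 0], [6, -30, 0], [4, -20, 0], [0, 0, 0]], "turn": [0.03, 0.03, 0.03, 0.03, 0.03, 0, 0], "hand": [20, 20, 20, 20, 20, 20, 20]}}

```text
time: 23.53
eef_pos: [0.5259, -0.3782, 0.1851]
eef_rot: [-2.835, -1.212, 0.142]
contact_force: [0.9, 0.5, -2.2]
width: 0.0394
```

```bash
python3 -c "
from h import *
stat('wrist','w26.png')"
```

```text
t23.58 pos [ 525.7 -376.5  184.5] rad 506.0 lat 33.1 r 507.0 ang-PSI 3.7 jaw yaw-lateral -33.1 toolz [-0.107  0.016 -0.994] F [-0.1 -0.3 -2.6] w 0.0398 j6 0.10
```

View pics/w26.png

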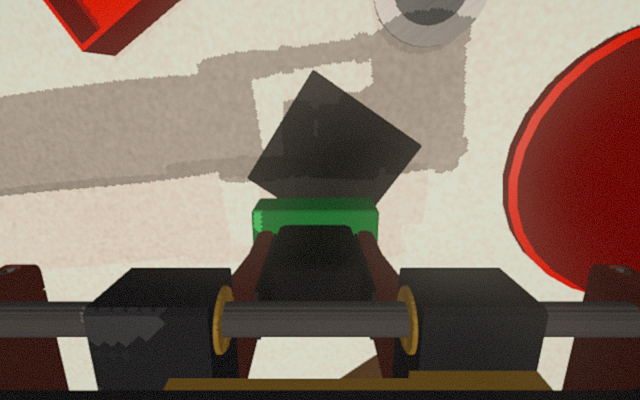

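{"name": "apply_moves", "arguments": {"offset": [[6, 0, -15], [5, 0, -25], [2, 0, -30], [2, 0, -25], [0, 0, 0]], "turn": [0, 0, 0, 0, 0], "hand": [20, 20, 20, 20, 20]}}

```text
time: 24.0
eef_pos: [0.5413, -0.3706, 0.0797]
eef_rot: [-2.826, -1.216, 0.143]
contact_force: [-0.7, 0.8, -2.1]
width: 0.04
```

```bash
python3 -c "
from h import *
stat()"
```

```text
t24.00 pos [ 541.3 -370.6   79.7] rad 497.2 lat 47.3 r 499.5 ang-PSI 5.4 jaw yaw-lateral -32.8 toolz [-0.109  0.02  -0.994] F [-0.7  0.8 -2.1] w 0.0400 j6 0.13
```

{"name": "apply_moves", "arguments": {"offset": [[-2, -3, -12], [-2, -2, -10], [0, 0, -4], [0, 0, 0]], "turn": [0, 0, 0, 0], "hand": [20, 20, 20, 20]}}

```text
time: 24.33
eef_pos: [0.537, -0.3699, 0.0501]
eef_rot: [-2.817, -1.222, 0.146]
contact_force: [-0.4, 0.2, -3.1]
width: 0.0398
```

```bash
python3 -c "
from h import *
stat('wrist','w27.png'); shot('side','s27.png')
a=cv2.imread('pics/s27.png');cv2.imwrite('pics/s27z.png',cv2.resize(a[230:330,150:310],None,fx=5,fy=5,interpolation=cv2.INTER_CUBIC))"
```

```text
t24.38 pos [ 537.2 -370.    50.8] rad 497.5 lat 43.2 r 499.3 ang-PSI 5.0 jaw yaw-lateral -32.5 toolz [-0.113  0.023 -0.993] F [-0.1  0.6 -2.1] w 0.0395 j6 0.12
```

View pics/s27z.png

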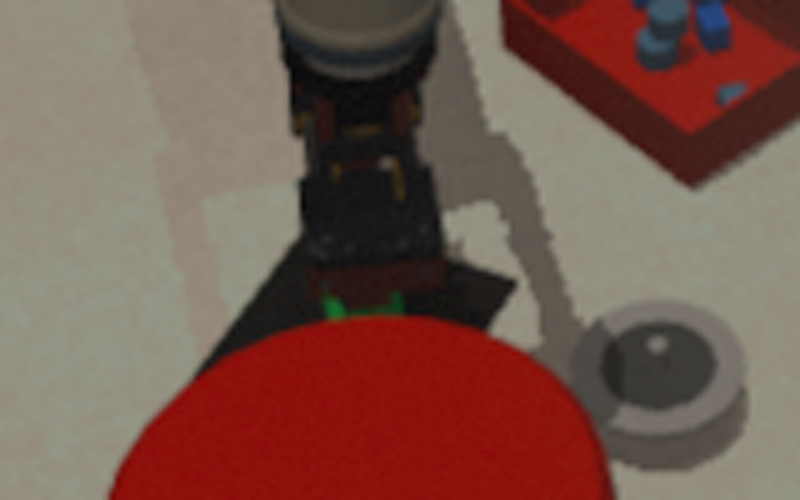

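View pics/w27.png

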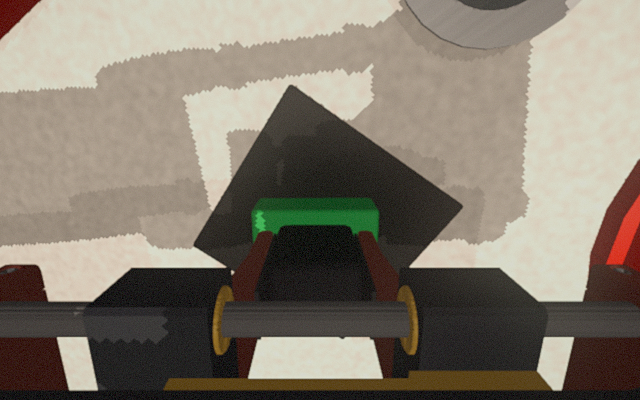

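{"name": "apply_moves", "arguments": {"offset": [[-1, -2, -5], [0, 0, -3], [0, 0, -1]], "turn": [0, 0, 0], "hand": [20, 20, 20]}}

```text
time: 24.68
eef_pos: [0.5381, -0.3737, 0.0474]
eef_rot: [-2.825, -1.225, 0.14]
contact_force: [-0.6, 0.7, -0.2]
width: 0.0401
```

```bash
python3 -c "
from h import *
stat()"
```

```text
t24.68 pos [ 538.1 -373.7   47.4] rad 500.9 lat 44.7 r 502.9 ang-PSI 5.1 jaw yaw-lateral -32.5 toolz [-0.106  0.018 -0.994] F [-0.6  0.7 -0.2] w 0.0401 j6 0.12
```

{"name": "apply_moves", "arguments": {"offset": [[0, 0, -4], [0, 0, -2]], "turn": [0, 0], "hand": [20, 20]}}

```text
time: 24.85
eef_pos: [0.5385, -0.3743, 0.0472]
eef_rot: [-2.828, -1.226, 0.137]
contact_force: [-1.3, 0.8, 0.5]
width: 0.04
```

```bash
python3 -c "
from h import *
stat()"
```

```text
t24.85 pos [ 538.5 -374.3   47.2] rad 501.4 lat 45.3 r 503.4 ang-PSI 5.2 jaw yaw-lateral -32.5 toolz [-0.103  0.016 -0.995] F [-1.3  0.8  0.5] w 0.0400 j6 0.12
```

{"name": "apply_moves", "arguments": {"offset": [[0, 0, 0], [0, 0, 0], [0, 0, 0], [0, 0, 0], [0, 0, 0], [0, 0, 0]], "turn": [0, 0, 0, 0, 0, 0], "hand": [55, 70, 85, 100, 100, 100]}}

```text
time: 25.35
eef_pos: [0.5397, -0.3754, 0.0488]
eef_rot: [-2.833, -1.227, 0.133]
contact_force: [0.3, -0.8, 0.1]
width: 0.0762
```

```bash
python3 -c "
from h import *
stat('wrist','w28.png')"
```

```text
t25.40 pos [ 539.7 -375.4   48.8] rad 502.3 lat 46.6 r 504.4 ang-PSI 5.3 jaw yaw-lateral -32.5 toolz [-0.1    0.013 -0.995] F [-0.1 -0.9 -0.4] w 0.0804 j6 0.12
```

View pics/w28.png

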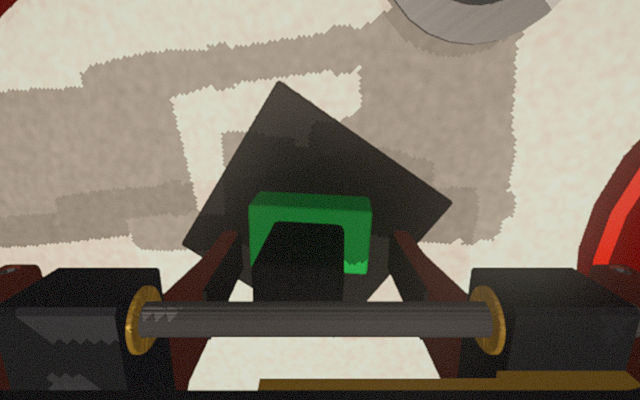

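{"name": "apply_moves", "arguments": {"offset": [[0, 0, 10], [0, 0, 20], [0, 0, 30], [0, 0, 40], [0, 0, 40], [0, 0, 30], [0, 0, 0]], "turn": [0, 0, 0, 0, 0, 0, 0], "hand": [100, 100, 100, 100, 100, 100, 100]}}

```text
time: 25.98
eef_pos: [0.5355, -0.3723, 0.2245]
eef_rot: [-2.825, -1.224, 0.14]
contact_force: [0.9, 1.1, 1.5]
width: 0.0879
```

```bash
python3 -c "
from h import *
stat('wrist','w29.png'); P=camera_params('wrist')
for n,z in [('scraper',.004),('mat',0)]:
    for r in place_of('wrist',n)[:3]: print(n,r['conf'],r['centre'],atz('wrist',r['centre'],z,P))
shot('side','s29.png')
np.save('P2.npy',P,allow_pickle=True)
a=cv2.imread('pics/s29.png');cv2.imwrite('pics/s29z.png',cv2.resize(a[130:270,240:420],None,fx=4,fy=4,interpolation=cv2.INTER_CUBIC))"
```

```text
t26.03 pos [ 535.5 -372.3  222.1] rad 500.0 lat 41.9 r 501.7 ang-PSI 4.8 jaw yaw-lateral -32.5 toolz [-0.108  0.02  -0.994] F [ 0.1 -0.4  1. ] w 0.0875 j6 0.10
scraper 0.63 [355.9, 127.9] [ 0.58202559 -0.36113667  0.004     ]
mat 0.95 [331.0, 162.1] [ 0.53558941 -0.37141383  0.        ]
```

View pics/w29.png

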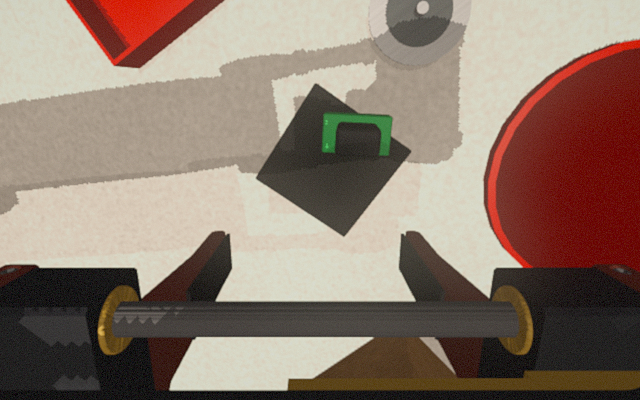

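View pics/s29z.png

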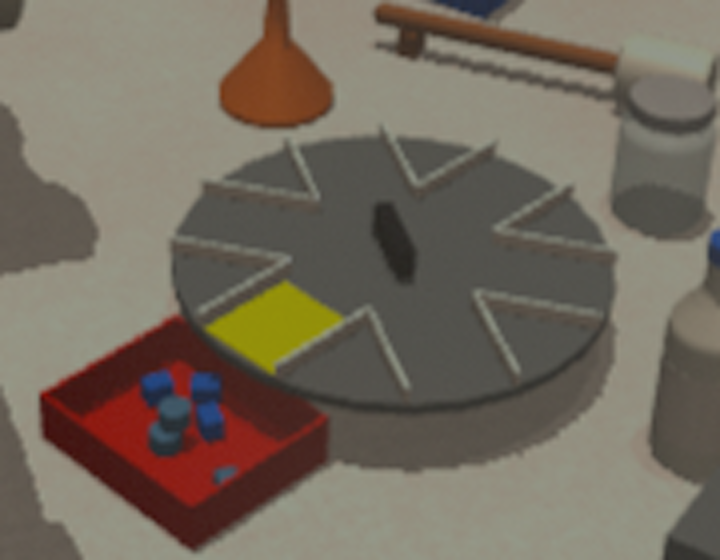

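```bash
cat > g.py <<'E'
from h import *
import sys
stat('wrist',sys.argv[1]); P=camera_params('wrist')
im=cv2.imread('pics/'+sys.argv[1]).astype(int)
m=((im[:,:,1]>im[:,:,2]*1.5+20)&(im[:,:,1]>im[:,:,0]*1.3)).astype(np.uint8); m[290:]=0
n,l,st,c=cv2.connectedComponentsWithStats(m);k=1+np.argmax(st[1:,4]);print(st[k])
ys,xs=np.where(l==k)
w=np.array([atz('wrist',(x,y),.032,P)[:2] for x,y in zip(xs,ys)])
r=cv2.minAreaRect(w.astype(np.float32)*1000);print(r, cv2.boxPoints(r))
E
python3 g.py w30.png; python3 -c "
from h import *
shot('top','t30.png')
a=cv2.imread('pics/t30.png');cv2.imwrite('pics/t30z.png',cv2.resize(a[120:240,420:540],None,fx=5,fy=5,interpolation=cv2.INTER_CUBIC))
P=np.load('P2.npy',allow_pickle=True).item()
m2=np.array([atz('wrist',q,.0,P)[:2] for q in [(316,84),(411,152),(345,236),(256,178)]]);print(m2,m2.mean(0))"
```

```text
t26.23 pos [ 533.8 -371.1  212.8] rad 499.1 lat 40.1 r 500.7 ang-PSI 4.6 jaw yaw-lateral -32.5 toolz [-0.119  0.028 -0.992] F [0.8 0.8 0.2] w 0.0878 j6 0.10
[ 328  108   74   44 1332]
((585.296875, -361.30645751953125), (39.36078643798828, 69.42352294921875), 44.79945373535156) [[ 546.8732  -350.54312]
 [ 595.79095 -399.80447]
 [ 623.7205  -372.0698 ]
 [ 574.8028  -322.80844]]
[[ 0.58100472 -0.297908  ]
 [ 0.60915837 -0.42261193]
 [ 0.48607944 -0.45110244]
 [ 0.45647409 -0.32574686]] [ 0.53317915 -0.37434231]
```

View pics/t30z.png

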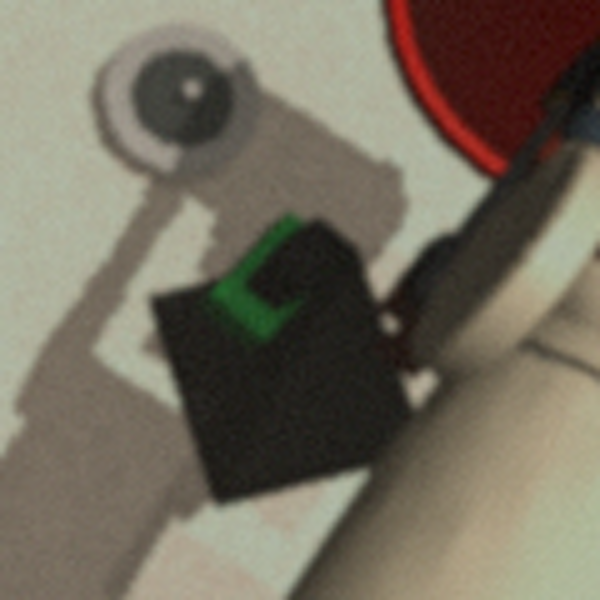

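{"name": "apply_moves", "arguments": {"offset": [[16, 4, -5], [16, 3, -20], [16, 3, -25], [2, 0, -25], [0, 0, 0]], "turn": [-0.03, 0, 0, 0, 0], "hand": [100, 100, 100, 100, 100]}}

```text
time: 26.7
eef_pos: [0.5827, -0.3594, 0.1272]
eef_rot: [-2.821, -1.168, 0.159]
contact_force: [-0.3, 0.5, -2.7]
width: 0.0877
```

```bash
python3 g.py w31.png
```

```text
t26.75 pos [ 582.9 -359.5  129.4] rad 478.5 lat 86.1 r 486.2 ang-PSI 10.2 jaw yaw-lateral -34.4 toolz [-0.126  0.037 -0.991] F [ 0.   0.6 -0.7] w 0.0879 j6 0.20
[ 289  170   89   53 2059]
((586.0270385742188, -362.39093017578125), (41.21662139892578, 70.16741943359375), 44.208892822265625) [[ 546.79193 -351.61252]
 [ 595.71796 -401.90872]
 [ 625.26215 -373.16934]
 [ 576.3361  -322.87314]]
```

View pics/w31.png

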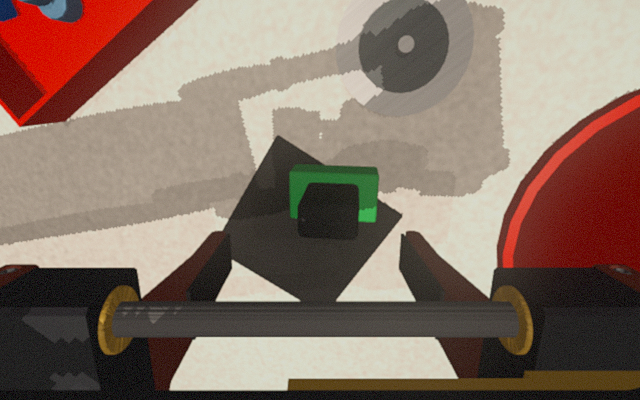

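```bash
python3 -c "
from h import *
P=camera_params('wrist')
for q in [(499,240),(520,180),(560,130),(515,270)]:
    print(q,[np.round(atz('wrist',q,z,P)[:2],3) for z in (0,.05,.1)])
P=camera_params('top')
for q in [(500,105),(498,125),(510,150),(535,161)]: print(q,np.round(atz('top',q,0,P)[:2],3))
"
```

```text
(499, 240) [array([ 0.656, -0.498]), array([ 0.656, -0.466]), array([ 0.656, -0.434])]
(520, 180) [array([ 0.7  , -0.464]), array([ 0.692, -0.438]), array([ 0.685, -0.412])]
(560, 130) [array([ 0.744, -0.451]), array([ 0.729, -0.427]), array([ 0.713, -0.403])]
(515, 270) [array([ 0.648, -0.531]), array([ 0.65 , -0.493]), array([ 0.651, -0.455])]
(500, 105) [ 0.805 -0.472]
(498, 125) [ 0.741 -0.46 ]
(510, 150) [ 0.662 -0.487]
(535, 161) [ 0.626 -0.557]
```

{"name": "apply_moves", "arguments": {"offset": [[0, -2, -15], [0, -1, -25], [0, -1, -25], [0, 0, -12], [0, 0, 0]], "turn": [0, 0, 0, 0, 0], "hand": [100, 100, 100, 100, 100]}}

```text
time: 27.17
eef_pos: [0.582, -0.3645, 0.0556]
eef_rot: [-2.825, -1.168, 0.155]
contact_force: [0.5, -0.3, 0.5]
width: 0.0881
```

```bash
python3 g.py w32.png
```

```text
t27.22 pos [ 582.2 -364.7   56.9] rad 483.8 lat 86.4 r 491.5 ang-PSI 10.1 jaw yaw-lateral -34.5 toolz [-0.123  0.035 -0.992] F [ 0.3 -0.2 -0.5] w 0.0876 j6 0.19
[ 260  187  121   75 3742]
((587.6229858398438, -361.1888427734375), (43.22803497314453, 70.49994659423828), 42.42772674560547) [[ 547.8873  -349.75192]
 [ 595.4508  -401.78995]
 [ 627.35864 -372.62576]
 [ 579.79517 -320.58774]]
```

View pics/w32.png

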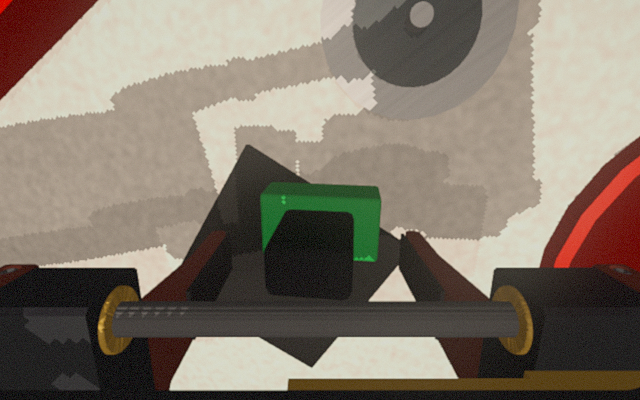

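{"name": "apply_moves", "arguments": {"offset": [[2, 3, -8], [0, 0, -5], [0, 0, 0], [0, 0, -1], [0, 0, -1], [0, 0, -1], [0, 0, -1], [0, 0, -1], [0, 0, 0]], "turn": [0, 0, 0, 0, 0, 0, 0, 0, 0], "hand": [100, 60, 40, 20, 20, 20, 20, 20, 20], "newtons": 25}}

```text
time: 27.97
eef_pos: [0.5874, -0.3631, 0.0477]
eef_rot: [-2.836, -1.172, 0.144]
contact_force: [-0.3, 0.6, -0.0]
width: 0.04
```

```bash
python3 -c "
from h import *
stat()"
```

```text
t27.97 pos [ 587.4 -363.1   47.7] rad 481.2 lat 91.2 r 489.8 ang-PSI 10.7 jaw yaw-lateral -34.5 toolz [-0.113  0.028 -0.993] F [-0.3  0.6 -0. ] w 0.0400 j6 0.20
```

{"name": "apply_moves", "arguments": {"offset": [[0, 0, 10], [0, 0, 10], [-10, -2, 4], [-13, -3, 3], [-13, -3, 3], [-12, -3, 2], [-5, -1, 0], [0, 0, 0]], "turn": [0, 0, 0, 0, 0, 0, 0, 0], "hand": [20, 20, 20, 20, 20, 20, 20, 20], "newtons": 30}}

```text
time: 28.63
eef_pos: [0.53, -0.3765, 0.0837]
eef_rot: [-2.837, -1.173, 0.145]
contact_force: [-0.1, 0.6, -2.3]
width: 0.0402
```

```bash
python3 -c "
from h import *
stat('wrist','w33.png')"
```

```text
t28.68 pos [ 530.5 -376.4   83.8] rad 505.0 lat 37.8 r 506.4 ang-PSI 4.3 jaw yaw-lateral -34.4 toolz [-0.113  0.027 -0.993] F [ 0.5 -0.  -1.9] w 0.0399 j6 0.14
```

View pics/w33.png

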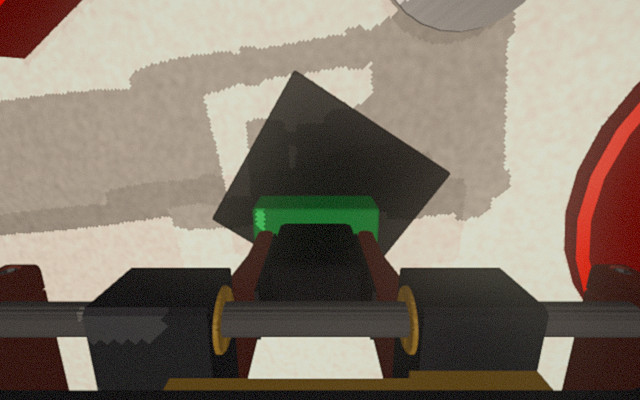

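{"name": "apply_moves", "arguments": {"offset": [[4, 0, -12], [2, 0, -12], [0, 0, -6], [0, 0, -2], [0, 0, -1]], "turn": [0, 0, 0, 0, 0], "hand": [20, 20, 20, 20, 20]}}

```text
time: 29.1
eef_pos: [0.5385, -0.376, 0.0486]
eef_rot: [-2.838, -1.176, 0.144]
contact_force: [-5.0, 1.9, 19.9]
width: 0.0401
```

```bash
python3 -c "
from h import *
stat()"
```

```text
t29.10 pos [ 538.5 -376.    48.6] rad 503.1 lat 45.6 r 505.1 ang-PSI 5.2 jaw yaw-lateral -34.4 toolz [-0.112  0.025 -0.993] F [-5.   1.9 19.9] w 0.0401 j6 0.15
```

Touched down (20 N). Ease up a hair and release.

{"name": "apply_moves", "arguments": {"offset": [[0, 0, 0], [0, 0, 0], [0, 0, 0], [0, 0, 0], [0, 0, 0], [0, 0, 0], [0, 0, 0], [0, 0, 0]], "turn": [0, 0, 0, 0, 0, 0, 0, 0], "hand": [20, 50, 60, 75, 90, 100, 100, 100]}}

```text
time: 29.77
eef_pos: [0.5395, -0.375, 0.0472]
eef_rot: [-2.835, -1.178, 0.146]
contact_force: [-0.5, -0.0, -0.1]
width: 0.0803
```

```bash
python3 g.py w34.png
```

```text
t29.82 pos [ 539.5 -375.    47.1] rad 501.9 lat 46.4 r 504.0 ang-PSI 5.3 jaw yaw-lateral -34.3 toolz [-0.114  0.026 -0.993] F [-0.1  0.4  0.1] w 0.0846 j6 0.15
[ 251  193  125   85 5509]
((540.7763671875, -371.19195556640625), (47.85275650024414, 69.52116394042969), 42.506797790527344) [[ 499.65097 -361.7331 ]
 [ 546.6249  -412.9839 ]
 [ 581.90173 -380.65082]
 [ 534.92786 -329.40002]]
```

View pics/w34.png

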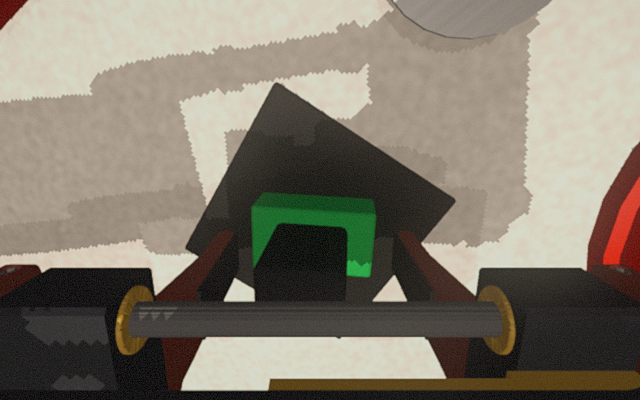

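Standing free between the fingers at about (0.539,-0.373). Lift straight up.

{"name": "apply_moves", "arguments": {"offset": [[0, 0, 10], [0, 0, 20], [0, 0, 30], [0, 0, 40], [0, 0, 40], [0, 0, 20], [0, 0, 0]], "turn": [0, 0, 0, 0, 0, 0, 0], "hand": [100, 100, 100, 100, 100, 100, 100]}}

```text
time: 30.4
eef_pos: [0.5357, -0.3725, 0.2141]
eef_rot: [-2.83, -1.175, 0.151]
contact_force: [0.6, -0.2, 0.4]
width: 0.0881
```

```bash
python3 g.py w35.png; python3 -c "
from h import *
P=camera_params('wrist')
for n,z in [('scraper',.004),('mat',0)]:
    for r in place_of('wrist',n)[:3]: print(n,r['conf'],r['centre'],atz('wrist',r['centre'],z,P))
shot('side','s35.png')
a=cv2.imread('pics/s35.png');cv2.imwrite('pics/s35z.png',cv2.resize(a[130:330,150:420],None,fx=2.9,fy=2.9,interpolation=cv2.INTER_CUBIC))"
```

```text
t30.45 pos [ 535.8 -372.4  212.7] rad 500.1 lat 42.2 r 501.9 ang-PSI 4.8 jaw yaw-lateral -34.3 toolz [-0.119  0.03  -0.992] F [-0.3  0.3 -0.6] w 0.0881 j6 0.13
[ 301  148   69   44 1308]
((539.0286865234375, -372.94561767578125), (42.87627410888672, 69.00176239013672), 42.85517883300781) [[ 499.84723 -362.23495]
 [ 546.7786  -412.81845]
 [ 578.21014 -383.65628]
 [ 531.27875 -333.07278]]
scraper 0.57 [333.5, 162.1] [ 0.53793621 -0.3703171   0.004     ]
```

View pics/w35.png

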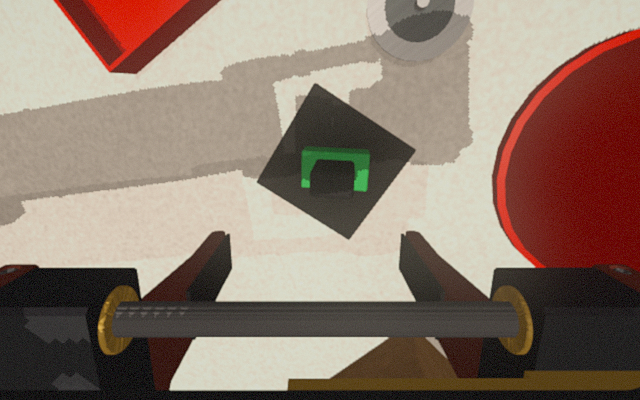

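View pics/s35z.png

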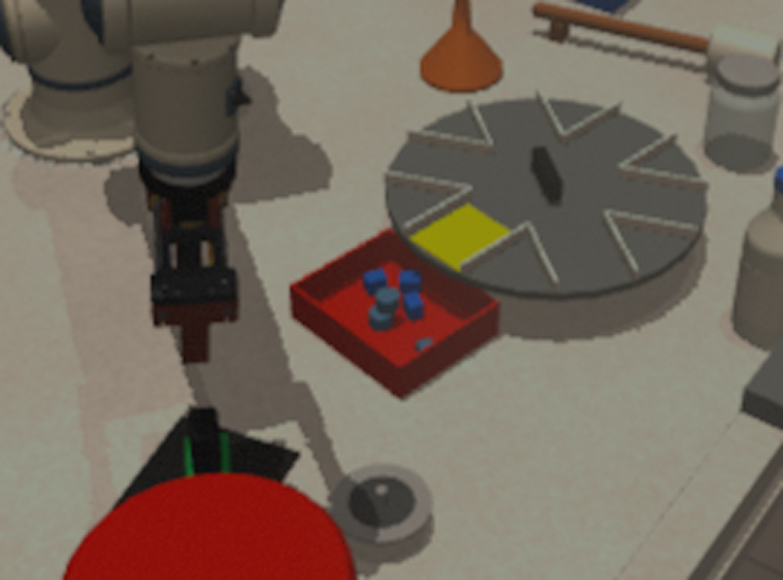

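```bash
python3 -c "
from h import *
stat(); print(hand_in())"
```

```text
t30.60 pos [ 534.3 -371.4  205.1] rad 499.3 lat 40.6 r 500.9 ang-PSI 4.6 jaw yaw-lateral -34.3 toolz [-0.128  0.037 -0.991] F [ 0.4  0.6 -0.2] w 0.0880 j6 0.13
the job is handed in; nothing more can be done
None
```

I pushed all six lumps into the pan with the scraper, two from each of three lanes, and handed the job in at about 30.6 s. I turned the turret by moving the held scraper sideways against the ribs of an emptied lane, not by the knob.

Last checks, all from the pictures:
- **Lumps:** all six are in the pan, with one round lump resting on another.
- **Yellow lane:** it faces the pan, and its ribs show at the same pixels as in the earlier clicked-in views. One network estimate of the lane point was about 21 mm off my computed station. I put that down to the lane being partly hidden and shaded by the arm in that frame, and I didn't rerun it once the arm was clear.
- **Scraper:** it was knocked about 46 mm off the mat centre after I first set it down. I gripped it again and put it back; it now stands upright about 6–7 mm from the mat centre, released, with the open gripper about 12 cm above it.
- **Bystanders:** the strainer, jar, brush and funnel look unmoved.

The hand leaned up to about 7° by the end, because tilt built up over the moves and could not be corrected through the interface. The scraper still settled flat when I let it go.

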